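Seat a wheel bearing in the self-centring bench clamp

TASK

Take the big wheel bearing from the bench, stand it on the base plate of the bench clamp between the sliding jaw and the vee, and let go of it. Then push the jaw up so that the bearing slides fully home against both rails of the vee, and leave it gently clamped with the jaw's sprung pad pressed about half-way in (about 6 N), never ramming the pad onto its stop or forcing the bearing into the rails. Leave the other things on the bench where they are.

Things in the scene. Friction and masses are not known exactly. Their poses are not given: they have to be found in the camera images.
- bearing_center (a point): Centre (half-way up) of the big wheel bearing: a plain steel disc-shaped cartridge 52 mm in diameter and 36 mm tall, 0.25 to 0.42 kg, with a dark seal ring and a closed (plugged) bore, standing flat on the bench, its z axis up. It is the larger of the two bearings.
- fixture: The fixed bench clamp, listed by its dark steel base plate, 300 mm long (x -155 to +145 mm), 150 mm wide (y), top face 15 mm above the bench. Origin at bench level on its centre line; +x is the way the jaw closes, towards the vee; z up. Plate, rails and pad are greased (friction about 0.15).
- spot (a point): Clear spot on the plate's top face between jaw and vee (x = -12 mm, y = 0 in the clamp's frame), where there is room to stand the bearing down and open the fingers along the clamp's y. Axes as the clamp's.
- vee_nominal (a point): Nominal place on the plate's top face (clamp x = 65 mm, y = 0) for the centre of a seated bearing; the vee itself is not measured and is bolted down up to 18 mm off it along x and 8 mm along y. The vee: two upright steel rails 14 mm thick, 24 mm high, converging towards +x, each at 30 degrees to x, 90 mm apart at the mouth (25 mm before the seated centre), joined by a block behind.
- jaw: The sliding jaw: block 40 (x) by 50 (y) by 30 mm high, origin at the centre of its underside on the plate. Slides only along clamp x (start at -110 to -85 mm, up to +40 mm), stays where left, sliding friction about 10 N besides the clamping force. Its sprung pad in front is 50 mm wide, face 34 mm ahead of the origin when free, gives 4 mm to its stop at 3 N per mm: half-way is 2 mm or 6 N.
- lug (a point): Centre of the upright push lug on the jaw's top: 12 mm thick (clamp x), 40 mm wide (clamp y), from 28 to 75 mm above the plate's top face; this point is 55 mm above the plate's top face (70 mm above the bench), straight above the jaw's origin. Push it from behind or pinch it across its 12 mm.
- small_bearing_center (a point): Centre of the small bearing, 35 mm in diameter, 17 mm tall: leave alone.
- socket_center (a point): Centre of a steel wrench socket, 30 mm in diameter, 38 mm tall: leave alone.
- spray_can_center (a point): Centre of a spray can, 60 mm in diameter, about 190 mm tall: leave alone.
- tin_center (a point): Centre of an open steel tin, 86 mm in diameter, 75 mm tall: leave alone.
- tape_center (a point): Centre of a roll of tape, 90 mm across, 24 mm high: leave alone.
- wrench_grip (a point): Grip of an open-end wrench about 190 mm long: leave alone.
- screwdriver_grip (a point): Grip of a screwdriver about 200 mm long: leave alone.
There are look-alikes about, which are no part of the job. Leave any orange or pink look-alike of the part that bears bearing_center alone.

How it is judged:
By the outcome, as a careful person would: the job done as asked, in the order asked, and still so for the second after the job is handed in, with the robot touching nothing.
It also fails if it takes over 61 s, if anything falls off the work surface, if the arm or the gripper's body presses on something with over 40 N, if the wrist force passes 120 N, or if a joint passes its speed limit or range.

ROBOT

A 7-joint arm with a two-finger parallel gripper is mounted at the origin on the work surface. World frame = base frame: x ahead of the robot, y to its left, z up, the work surface at z = 0. Lengths are in m, angles in rad, forces in N, time in s.
With the tool pointing down it reaches from about 0.425 to 1.025 m from the base axis. Payload 9.4 kg.
Tool frame: the origin (TCP) lies on the centre line of the jaws, within the pads' length; the fingertips stand 19 mm ahead of it and the grasp point (between the pads) is the TCP; x points along the fingers, z is the direction in which the jaws open and shut, and the axes are right-handed (so a half turn about x gives the same grasp; the last joint's range is limited). The gripper opens to 93 mm and grips with 3 to 60 N. Pads are 15 mm wide; open, the fingers measure 128 mm over their backs; the gripper's body (75 mm by 188 mm) begins 65 mm behind the grasp point.
Start: joints at [-1.221, 0.599, -0.003, 1.599, 0.002, 0.943, -0.08], TCP at [0.3, 0.66, 0.238] pointing down, gripper open.
Joint ranges: [-2.57, 2.57], [-0.35, 1.97], [-1.29, 1.29], [0.11, 2.56], [-1.05, 4.19], [0.11, 1.86], [-2.63, 2.63]. Speed limits (rad/s): [2.22, 2.22, 3.01, 3.01, 3.14, 3.14, 3.14].

INTERFACE

Orientations are given as a unit quaternion [w, x, y, z].
In Python, from plant import get_state, eyes, job_done gives the robot as it stands.
- The arm moves only by the tool play_rows, never from a script. Its argument "series" is a list of rows, each an object with "offset": the shift along the tool's x, y, z in cm, a list of three; "delta_rot": the turn, a rotation vector about the tool's x, y, z in rad, a list of three. In form: [{"offset": [tx, ty, tz], "delta_rot": [ax, ay, az]}, ...]. A call has 1 to 5 rows; each row shifts and turns the commanded pose from where the row before left it, along the tool's axes as they then stand; what a row does not reach is not made up. A row lasts 1/12 s, in which the tool goes at most 41.7 mm and 7.16 degrees, less where a joint would pass 70% of its speed; a pose out of reach is approached as far as the arm can. A call is refused whole if a number of a shift passes 4.17 or a number of a turn 0.125, either way. A call with a gripper value outside its range is refused whole. "claw" is the finger opening in cm, from 0 to 9.3, set as the call begins (left out, the last holds). The fingers move at their own pace and stop on an object; "grip_force" is the grip in N (left out, the last holds). Time passes only in rows, so rows that do not move let the fingers close. It gives the time, the measured TCP pose, the force and the opening at its end, in the units of the state.
- get_state(): the state, without advancing time (a new reading comes with each control period).
- eyes.grab_frame(name): name is "scene" or "side" or "wrist"; returns a dict with "color" (400x640x3 uint8, red, green, blue), "depth" (400x640 float32, m along the optical axis (not along the pixel's ray), 0 where there is no reading), "camera_matrix" (3x3 intrinsics, pixels), "D" ([k1, k2, p1, p2, k3] as OpenCV has them; the pictures are not rectified), "extrinsics" (4x4, takes a point from camera to world coordinates). Camera axes: x right, y down, z forward; pixel columns grow to the right and rows downward; lengths in m; the calibration is good to about 2 mm. A picture is of the moment at which its call begins.
- job_done(): hands the job in, once; it reports no verdict.
The state is a dict: "time_s": time; "joints": joint angles; "qvel": joint speeds; "effort": joint torques, N m; "ee_pos": TCP position; "orientation": TCP orientation; "wrist_force": force on the tool from outside, world axes, zero at the start; "torque": the same for the moment, N m; "finger_gap": opening from 0.0 (shut) to 1.0 (fully open).
Only numpy, scipy, OpenCV 4.12 (cv2) and the standard library are available. Lean on these libraries where they do the work, as an engineer would, in place of code of your own. Each camera call takes 0.05 s, during which the arm holds its last target.

## Working session

There is one attempt and no reset: what is moved stays moved. The work goes in short steps, Python scripts to look and compute and a tool call to move; the robot and the scene stay as the last step left them, time stands still between calls to the robot, and variables do not carry over. Pictures are saved under pics/ and viewed, and the job is handed in when it is done.

Besides the shell and the picture viewer there is one more tool, called after "Emit:" by a JSON object that holds its "name" and its "arguments", one argument or row to a line. play_rows: Moves the arm, as the interface text tells. Its arguments: {"type":"object","properties":{"series":{"type":"array"},"claw":{"type":"number"},"grip_force":{"type":"number"}},"required":["series"]}

```bash
mkdir -p pics; ls; cat > h.py <<'E'
import numpy as np,cv2
from plant import get_state,eyes,job_done
def grab(n,save=None):
    f=eyes.grab_frame(n)
    if save: cv2.imwrite('pics/'+save+'.png',f['color'][:,:,::-1])
    return f
def ray(f,u,v):
    K=np.array(f['camera_matrix'],float);D=np.array(f['D'],float)
    p=cv2.undistortPoints(np.array([[[u,v]]],float),K,D)[0,0]
    E=np.array(f['extrinsics']);d=E[:3,:3]@np.array([p[0],p[1],1.]);return E[:3,3],d
def onz(f,u,v,z):
    o,d=ray(f,u,v);return o+d*(z-o[2])/d[2]
def dep(f,u,v):
    o,d=ray(f,u,v);return o+d*f['depth'][int(round(v)),int(round(u))]
def cloud(f):
    K=np.array(f['camera_matrix'],float);D=np.array(f['D'],float)
    h,w=f['depth'].shape;uu,vv=np.meshgrid(np.arange(w),np.arange(h))
    p=cv2.undistortPoints(np.stack([uu,vv],-1).reshape(-1,1,2).astype(float),K,D)[:,0]
    E=np.array(f['extrinsics']);d=np.c_[p,np.ones(len(p))]@E[:3,:3].T
    P=E[:3,3]+d*f['depth'].reshape(-1,1);P[f['depth'].ravel()==0]=np.nan
    return P.reshape(h,w,3)
def proj(f,P):
    E=np.linalg.inv(np.array(f['extrinsics']));P=np.atleast_2d(P)
    r,_=cv2.Rodrigues(E[:3,:3]);return cv2.projectPoints(P.astype(float),r,E[:3,3],np.array(f['camera_matrix'],float),np.array(f['D'],float))[0][:,0]
E
python3 - <<'E'
from h import *
import pickle
s=get_state();print(s)
for n in ['scene','side','wrist']:
    f=grab(n,n+'0');pickle.dump(f,open(n+'0.pkl','wb'));print(n,np.round(f['extrinsics'],3).tolist(),f['camera_matrix'])
E
```

```text
pics
{'time_s': 0.0, 'joints': array([-1.22070515,  0.60008297, -0.00254406,  1.6001055 ,  0.00181947,
        0.94290066, -0.07974784]), 'qvel': array([ 0.00041218,  0.00123295,  0.0002686 , -0.00059125, -0.00078901,
        0.00060272,  0.00138896]), 'effort': array([-4.26652759e-04, -7.65048695e+01,  1.49738409e+00, -2.52353954e+01,
       -5.23699040e-02,  1.68874097e-02,  1.63851037e-04]), 'ee_pos': array([0.29994791, 0.65955268, 0.2367991 ]), 'orientation': array([ 0.59411224, -0.38313534,  0.59493755,  0.38247518]), 'wrist_force': array([-0.17404516,  0.02140633, -0.27265149]), 'torque': array([-0.02498042,  0.00144158, -0.03809922]), 'finger_gap': 1.0033129045231706}
scene [[-0.483, 0.509, -0.713, 1.402], [0.876, 0.26, -0.407, 0.441], [-0.021, -0.821, -0.571, 0.768], [0.0, 0.0, 0.0, 1.0]] [[399.42177717   0.         313.95993   ]
 [  0.         399.42177717 194.96156363]
 [  0.           0.           1.        ]]
side [[0.982, -0.136, 0.13, 0.416], [-0.187, -0.769, 0.611, -0.859], [0.017, -0.624, -0.781, 1.13], [0.0, 0.0, 0.0, 1.0]] [[507.71628185   0.         315.92200859]
 [  0.         507.71628185 198.81841549]
 [  0.           0.           1.        ]]
wrist [[0.414, 0.879, 0.236, 0.236], [0.91, -0.399, -0.109, 0.689], [-0.001, 0.26, -0.966, 0.384], [0.0, 0.0, 0.0, 1.0]] [[314.94391066   0.         319.85605014]
 [  0.         314.94391066 199.65469775]
 [  0.           0.           1.        ]]
```

View pics/scene0.png

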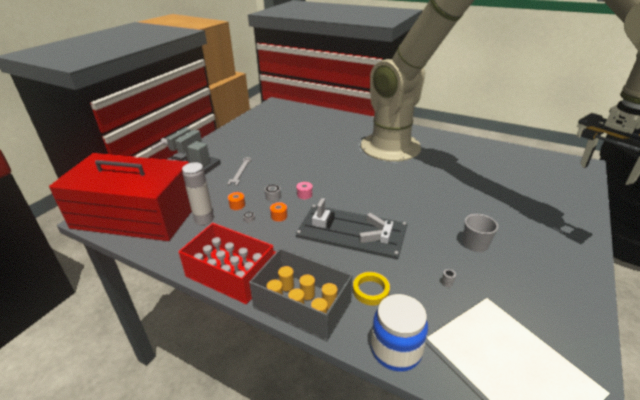

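View pics/side0.png

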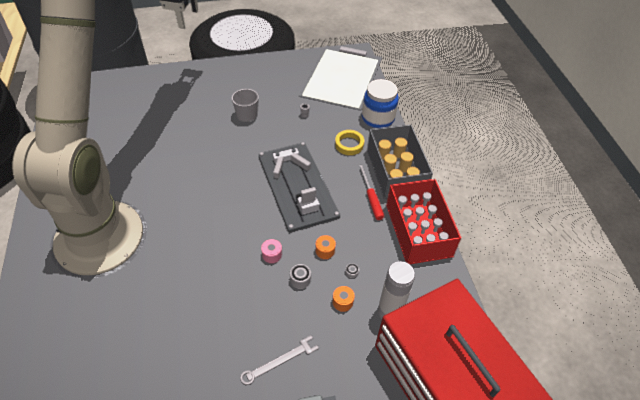

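View pics/wrist0.png

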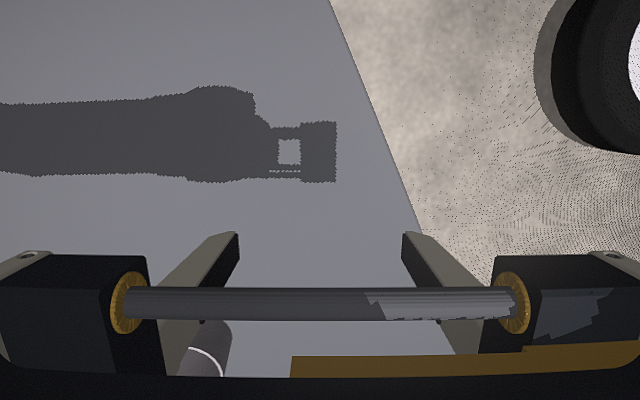

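Candidates for the big bearing, by side-view pixel:
- grey steel disc at (300,275), which is scene (273,191)
- small bearing at (352,270)
- pink look-alike at (272,250)
- orange look-alikes at (325,247) and (343,298)
- socket at (304,110)

By the description, the one I want is the grey disc at side (300,275). I'll check it in a close crop and measure it.

```bash
python3 - <<'E'
from h import *
import pickle
s=pickle.load(open('side0.pkl','rb'));c=pickle.load(open('scene0.pkl','rb'))
a=cv2.resize(s['color'][225:325,230:390],None,fx=5,fy=5,interpolation=cv2.INTER_CUBIC)
cv2.imwrite('pics/cropb.png',a[:,:,::-1])
a=cv2.resize(s['color'][135:235,245:355],None,fx=6,fy=6,interpolation=cv2.INTER_CUBIC)
cv2.imwrite('pics/cropf.png',a[:,:,::-1])
a=cv2.resize(c['color'][195:260,290:415],None,fx=6,fy=6,interpolation=cv2.INTER_CUBIC)
cv2.imwrite('pics/cropf2.png',a[:,:,::-1])
for f,n,pts in((s,'side',[(300,269),(352,267),(272,246),(309,188)]),(c,'scene',[(273,187),(249,214),(322,207)])):
    for p in pts: print(n,p,dep(f,*p).round(4))
# cluster points z in 0.02..0.05 near the bearing
for f in(s,c):
    P=cloud(f)
    b=dep(s,300,269)
    m=(np.abs(P[...,2]-.036)<.005)&(np.hypot(P[...,0]-b[0],P[...,1]-b[1])<.05)
    Q=P[m];print(len(Q),Q.mean(0),Q.min(0),Q.max(0),np.median(Q[:,2]))
    v,u=np.where(m);print(u.min(),u.max(),v.min(),v.max())
    (x,y),r=cv2.minEnclosingCircle(Q[:,:2].astype(np.float32)*1000);print(x,y,r)
E
```

```text
side (300, 269) [ 0.5164 -0.2184  0.0396]
side (352, 267) [ 0.6493 -0.2232  0.0176]
side (272, 246) [ 0.4575 -0.1343  0.0328]
side (309, 188) [ 0.5768 -0.009   0.0931]
scene (273, 187) [ 0.512  -0.2219  0.0379]
scene (249, 214) [ 0.6467 -0.2233  0.0169]
scene (322, 207) [ 0.5734 -0.0056  0.0694]
302 [ 0.51384741 -0.22741817  0.0358624 ] [ 0.48893576 -0.25323171  0.03117456] [ 0.54003079 -0.20092184  0.04094949] 0.03568862390280725
290 310 264 283
512.99462890625 -226.56326293945312 27.15681266784668
126 [ 0.51950448 -0.22273319  0.03622799] [ 0.48798893 -0.25212803  0.0314796 ] [ 0.54418294 -0.19722099  0.03999667] 0.036416052741479576
264 279 184 193
516.1807250976562 -225.01483154296875 28.983247756958008
```

View pics/cropb.png

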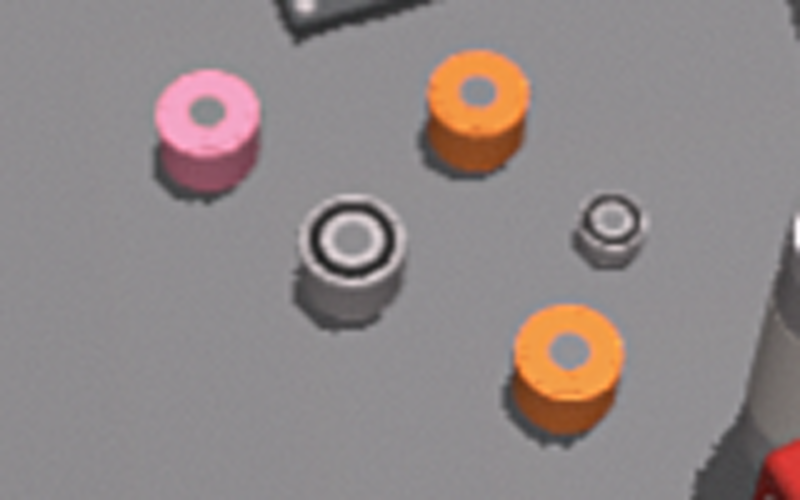

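View pics/cropf.png

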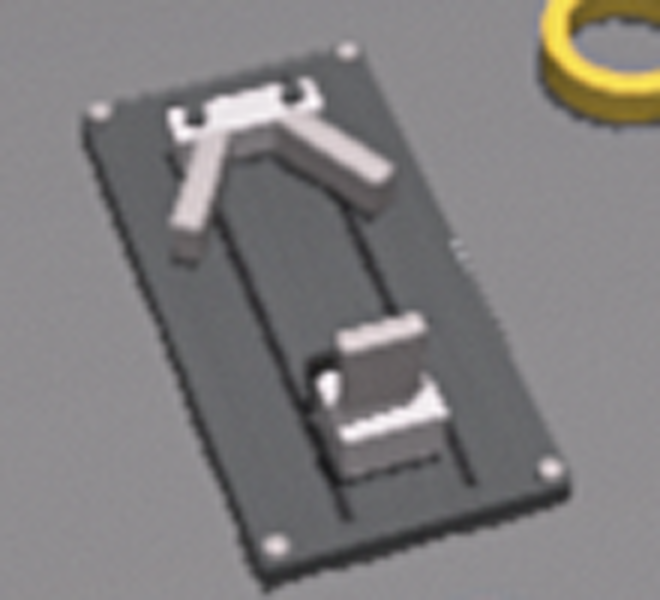

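View pics/cropf2.png

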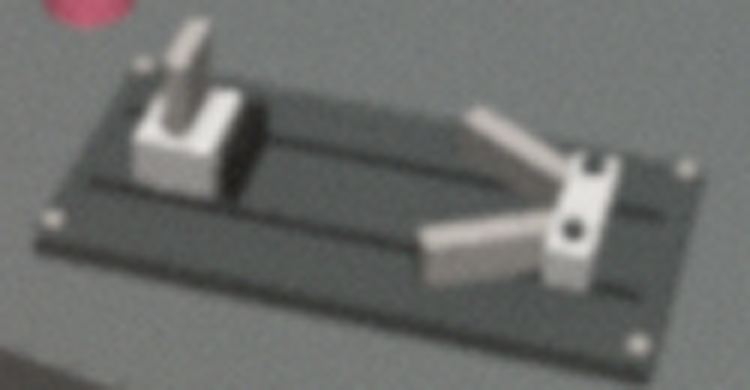

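```bash
python3 - <<'E'
from h import *
import pickle
s=pickle.load(open('side0.pkl','rb'));c=pickle.load(open('scene0.pkl','rb'))
for f,n,p in((s,'side',(300,273)),(c,'scene',(273,188))): print('bearing top',onz(f,*p,.036).round(4))
# plate corner bolts
B={'side':[(261.7,153.3),(303,143.3),(336.7,212.8),(290.8,225.8)],'scene':[]}
B['scene']=[(290+145/6,195+63/6),(290+685/6,195+167/6),(290+637/6,195+343/6),(290+53/6,195+218/6)]
print([onz(s,*p,.017).round(4).tolist() for p in B['side']])
print([onz(c,*p,.017).round(4).tolist() for p in B['scene']])
for f in(s,c):
    P=cloud(f);col=f['color'].astype(int).sum(-1)
    print(col[300,200] if f is s else col[300,450])
    near=(np.abs(P[...,0]-.63)<.25)&(np.abs(P[...,1]-.07)<.25)&(P[...,2]<.035)
    m=near&(P[...,2]>.009)
    m=cv2.morphologyEx(m.astype(np.uint8),cv2.MORPH_OPEN,np.ones((3,3)))
    n,l,st,ce=cv2.connectedComponentsWithStats(m)
    k=1+np.argmax(st[1:,4]);print(st[k])
    # footprint via ray casting onto z=.015 with contour
    cs,_=cv2.findContours((l==k).astype(np.uint8),0,1);cc=max(cs,key=cv2.contourArea)[:,0]
    Q=np.array([onz(f,u,v,.015) for u,v in cc])[:,:2]
    print(cv2.minAreaRect((Q*1000).astype(np.float32)))
E
```

```text
bearing top [ 0.5148 -0.2276  0.036 ]
bearing top [ 0.5147 -0.2203  0.036 ]
[[0.4722, 0.2125, 0.017], [0.6024, 0.2328, 0.017], [0.6477, -0.0472, 0.017], [0.5167, -0.0684, 0.017]]
[[0.5155, -0.065, 0.017], [0.4693, 0.2147, 0.017], [0.6008, 0.236, 0.017], [0.6472, -0.0435, 0.017]]
416
[ 259  142   80   88 3441]
((556.7198486328125, 80.80806732177734), (150.93389892578125, 303.7806701660156), 9.290189743041992)
375
[ 296  205  110   52 2836]
((562.498046875, 84.30839538574219), (156.18881225585938, 299.7136535644531), 9.399420738220215)
```

```bash
cat >> h.py <<'E'
from scipy.spatial.transform import Rotation as R
def rot(s): 
    q=s['orientation'];return R.from_quat([q[1],q[2],q[3],q[0]])
def down(yaw): # tool z horizontal at angle yaw, x down
    z=np.array([np.cos(yaw),np.sin(yaw),0]);x=np.array([0,0,-1.]);y=np.cross(z,x)
    return R.from_matrix(np.c_[x,y,z])
CO=np.array([.558,.089]);CY=np.deg2rad(99.25)
cx=np.array([np.cos(CY),np.sin(CY)]);cy=np.array([-np.sin(CY),np.cos(CY)])
def W(x,y): return CO+x*cx+y*cy
def C(p): p=np.asarray(p)[...,:2]-CO;return np.stack([p@cx,p@cy],-1)
def go(pos,yaw=None):
    s=get_state();r=rot(s);t=down(yaw) if yaw is not None else r
    rv=(r.inv()*t).as_rotvec();d=np.asarray(pos)-s['ee_pos']
    print('t',round(s['time_s'],2),'pos',s['ee_pos'].round(4),'F',s['wrist_force'].round(1),'gap',round(s['finger_gap']*93,1))
    print(' tool-frame offset cm',(r.inv().apply(d)*100).round(2),'rotvec',rv.round(3))
E
python3 - <<'E'
from h import *
import pickle
s=get_state();print(rot(s).as_matrix().round(3))
z=rot(s).as_matrix()[:,2];print('yaw z',np.arctan2(z[1],z[0]))
print('spot',W(-.012,0),'clamp y yaw',np.arctan2(cy[1],cy[0]))
f=pickle.load(open('side0.pkl','rb'));P=cloud(f)
for n,p in dict(pink=(272,246),or1=(325,243),or2=(343,293),small=(352,267),can=(400,270)).items(): print(n,dep(f,*p).round(3))
for yw in(CY+np.pi/2,CY-np.pi/2,0,-0.7): go([.514,-.225,.2],yw)
E
```

```text
[[-0.    -0.91   0.414]
 [-0.001  0.414  0.91 ]
 [-1.    -0.    -0.001]]
yaw z 1.1440063510648166
spot [0.55992891 0.07715604] clamp y yaw -2.980149697780318
pink [ 0.458 -0.134  0.033]
or1 [ 0.593 -0.152  0.037]
or2 [ 0.607 -0.301  0.036]
small [ 0.649 -0.223  0.018]
can [ 0.713 -0.347  0.19 ]
t 0.15 pos [0.3    0.6596 0.2369] F [-0.8  0.3 -0. ] gap 93.0
 tool-frame offset cm [  3.79 -56.1  -71.67] rotvec [-2.159e+00 -1.000e-03 -1.000e-03]
t 0.15 pos [0.3    0.6596 0.2369] F [-0.8  0.3 -0. ] gap 93.0
 tool-frame offset cm [  3.79 -56.1  -71.67] rotvec [ 0.983 -0.001  0.001]
t 0.15 pos [0.3    0.6596 0.2369] F [-0.8  0.3 -0. ] gap 93.0
 tool-frame offset cm [  3.79 -56.1  -71.67] rotvec [ 1.144e+00 -1.000e-03  1.000e-03]
t 0.15 pos [0.3    0.6596 0.2369] F [-0.8  0.3 -0. ] gap 93.0
 tool-frame offset cm [  3.79 -56.1  -71.67] rotvec [ 1.844e+00 -1.000e-03  1.000e-03]
```

The crop shows a grey steel disc with a dark seal ring at side (300,273), so it is the big bearing. Its neighbours are pink, orange or small. I'm moving above it.

Emit:
{"name": "play_rows", "arguments": {
  "series": [
    {"offset": [0, -2.5, -3.2], "delta_rot": [0, 0, 0]},
    {"offset": [0, -2.5, -3.2], "delta_rot": [0, 0, 0]},
    {"offset": [0, -2.5, -3.2], "delta_rot": [0, 0, 0]},
    {"offset": [0, -2.5, -3.2], "delta_rot": [0, 0, 0]},
    {"offset": [0, -2.5, -3.2], "delta_rot": [0, 0, 0]}
  ]
}}

```text
time_s: 0.57
ee_pos: [0.3477, 0.4606, 0.2374]
orientation: [0.594, -0.383, 0.595, 0.383]
wrist_force: [1.4, -0.0, 0.5]
finger_gap: 0.999
```

Emit:
{"name": "play_rows", "arguments": {
  "series": [
    {"offset": [0, -2.5, -3.2], "delta_rot": [0, 0, 0]},
    {"offset": [0, -2.5, -3.2], "delta_rot": [0, 0, 0]},
    {"offset": [0, -2.5, -3.2], "delta_rot": [0, 0, 0]},
    {"offset": [0, -2.5, -3.2], "delta_rot": [0, 0, 0]},
    {"offset": [0, -2.5, -3.2], "delta_rot": [0, 0, 0]}
  ]
}}

```text
time_s: 0.98
ee_pos: [0.3952, 0.2632, 0.2377]
orientation: [0.595, -0.383, 0.594, 0.383]
wrist_force: [0.8, -0.2, -0.1]
finger_gap: 1.002
```

Emit:
{"name": "play_rows", "arguments": {
  "series": [
    {"offset": [0, -2.5, -3.2], "delta_rot": [0, 0, 0]},
    {"offset": [0, -2.5, -3.2], "delta_rot": [0, 0, 0]},
    {"offset": [0, -2.5, -3.2], "delta_rot": [0, 0, 0]},
    {"offset": [0, -2.5, -3.2], "delta_rot": [0, 0, 0]},
    {"offset": [0, -2.5, -3.2], "delta_rot": [0, 0, 0]}
  ]
}}

```text
time_s: 1.4
ee_pos: [0.4428, 0.0659, 0.2378]
orientation: [0.595, -0.383, 0.594, 0.383]
wrist_force: [1.2, 0.6, -0.2]
finger_gap: 0.998
```

```bash
python3 - <<'E'
from h import *
go([.514,-.225,.2],CY-np.pi/2)
print(get_state()['joints'].round(2))
import pickle
f=grab('wrist','wrist1');pickle.dump(f,open('wrist1.pkl','wb'))
E
```

```text
t 1.4 pos [0.4428 0.0659 0.2378] F [ 1.2  0.6 -0.2] gap 92.8
 tool-frame offset cm [  3.78 -18.52 -23.53] rotvec [0.983 0.    0.   ]
[-0.32  0.27  0.06  2.21 -0.03  0.66  0.9 ]
```

View pics/wrist1.png

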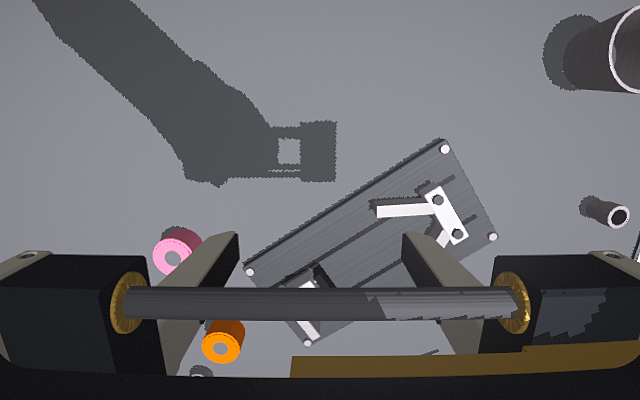

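Emit:
{"name": "play_rows", "arguments": {
  "series": [
    {"offset": [0, -2.5, -3.2], "delta_rot": [0, 0, 0]},
    {"offset": [0, -2.5, -3.2], "delta_rot": [0, 0, 0]},
    {"offset": [0, -2.5, -3.2], "delta_rot": [0, 0, 0]},
    {"offset": [0, -2.5, -3.2], "delta_rot": [0.12, 0, 0]},
    {"offset": [0, 0, 0], "delta_rot": [0.12, 0, 0]}
  ],
  "claw": 8.0
}}

```text
time_s: 1.87
ee_pos: [0.482, -0.0979, 0.238]
orientation: [0.638, -0.306, 0.638, 0.303]
wrist_force: [-0.6, -0.1, 0.2]
finger_gap: 0.862
```

Emit:
{"name": "play_rows", "arguments": {
  "series": [
    {"offset": [0, 0, 0], "delta_rot": [0.12, 0, 0]},
    {"offset": [0, 0, 0], "delta_rot": [0.12, 0, 0]},
    {"offset": [0, 0, 0], "delta_rot": [0.12, 0, 0]},
    {"offset": [0, 0, 0], "delta_rot": [0.12, 0, 0]},
    {"offset": [0, 0, 0], "delta_rot": [0.12, 0, 0]}
  ]
}}

```text
time_s: 2.28
ee_pos: [0.4808, -0.0899, 0.2376]
orientation: [0.699, -0.105, 0.699, 0.105]
wrist_force: [0.0, 0.4, 0.3]
finger_gap: 0.86
```

```bash
python3 - <<'E'
from h import *
go([.514,-.225,.2],CY-np.pi/2)
print(get_state()['joints'].round(2))
import pickle
f=grab('wrist','wrist2');pickle.dump(f,open('wrist2.pkl','wb'))
E
```

```text
t 2.28 pos [ 0.4808 -0.0899  0.2376] F [0.  0.4 0.3] gap 80.0
 tool-frame offset cm [  3.75 -13.89  -0.79] rotvec [ 0.137 -0.    -0.   ]
[-0.18  0.33  0.33  2.14 -0.17  0.69  0.56]
```

View pics/wrist2.png

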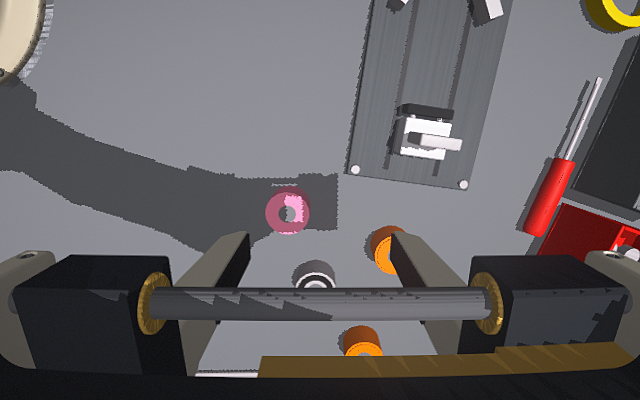

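Emit:
{"name": "play_rows", "arguments": {
  "series": [
    {"offset": [0, -2.9, -0.2], "delta_rot": [0.07, 0, 0]},
    {"offset": [0, -2.9, -0.1], "delta_rot": [0.07, 0, 0]},
    {"offset": [0, -2.9, -0.1], "delta_rot": [0, 0, 0]},
    {"offset": [0, 0, 0], "delta_rot": [0, 0, 0]},
    {"offset": [0, 0, 0], "delta_rot": [0, 0, 0]}
  ]
}}

```text
time_s: 2.75
ee_pos: [0.497, -0.1768, 0.2375]
orientation: [0.705, -0.058, 0.705, 0.058]
wrist_force: [0.4, -0.1, 0.4]
finger_gap: 0.859
```

```bash
python3 - <<'E'
from h import *
go([.514,-.225,.2],CY-np.pi/2)
import pickle
f=grab('wrist','wrist3');pickle.dump(f,open('wrist3.pkl','wb'))
for n in('side','scene'): g=grab(n,n+'3')
E
```

```text
t 2.75 pos [ 0.497  -0.1768  0.2375] F [ 0.4 -0.1  0.4] gap 79.9
 tool-frame offset cm [ 3.75 -5.03  0.9 ] rotvec [ 0.002 -0.     0.   ]
```

View pics/wrist3.png

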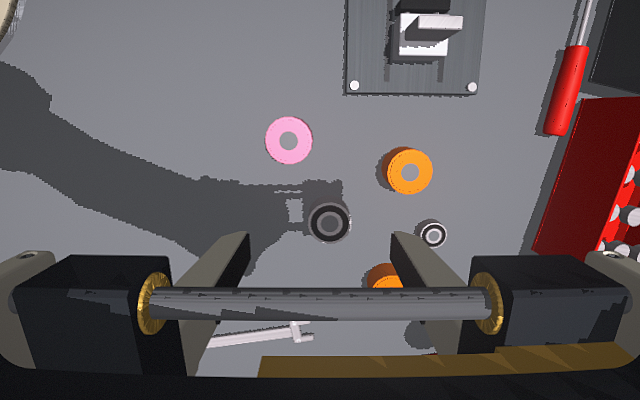

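Wrist view: the bearing's seal ring is centred near (330,222) and clear of the fingers. The clamp bolts show at (354,85) and (472,87).

```bash
python3 - <<'E'
from h import *
import pickle
f=pickle.load(open('wrist3.pkl','rb'))
g=cv2.cvtColor(f['color'],cv2.COLOR_RGB2GRAY)
sub=(g[190:255,300:360]<45).astype(np.uint8)
cs,_=cv2.findContours(sub,0,1)
for c in cs:
    if len(c)>8: e=cv2.fitEllipse(c);print(e,cv2.boundingRect(c))
cv2.imwrite('pics/crop3.png',cv2.resize(f['color'][180:260,290:370],None,fx=6,fy=6)[:,:,::-1])
for p in((330,222),(329,221)): print(onz(f,*p,.036))
P=cloud(f);b=onz(f,330,222,.036)
m=(np.abs(P[...,2]-.036)<.006)&(np.hypot(P[...,0]-b[0],P[...,1]-b[1])<.04)
Q=P[m];print(len(Q),Q.mean(0),cv2.minEnclosingCircle(Q[:,:2].astype(np.float32)*1000))
bl=onz(f,354,85,.017);br=onz(f,472,87,.017);print(bl,br,C(bl),C(br),np.degrees(np.arctan2(*(br-bl)[1::-1])))
E
```

```text
((29.365678787231445, 33.18190002441406), (34.2624397277832, 35.81915283203125), 84.06157684326172) (12, 16, 36, 35)
[ 0.51825556 -0.22424123  0.036     ]
[ 0.51688982 -0.22321482  0.036     ]
1477 [ 0.51694461 -0.22419038  0.03672496] ((517.1907348632812, -225.49258422851562), 26.0362606048584)
[ 0.51885404 -0.06828909  0.017     ] [ 0.65030554 -0.04720771  0.017     ] [-0.14895134  0.06391998] [-0.14927394 -0.06921086] 9.111161743659085
```

View pics/crop3.png

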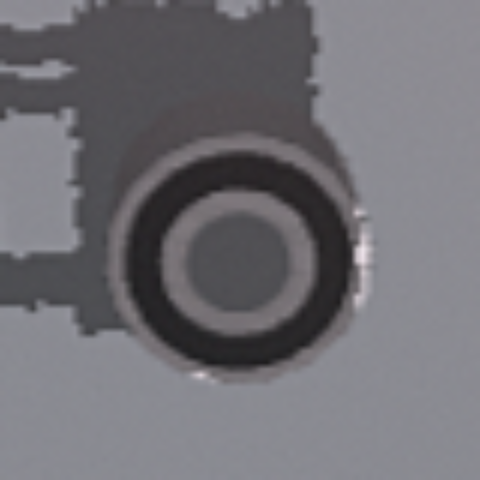

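Emit:
{"name": "play_rows", "arguments": {
  "series": [
    {"offset": [1.5, -2.5, 0.6], "delta_rot": [0, 0, 0]},
    {"offset": [2.5, -2.5, 0.6], "delta_rot": [0, 0, 0]},
    {"offset": [3.0, 0, 0], "delta_rot": [0, 0, 0]},
    {"offset": [3.0, 0, 0], "delta_rot": [0, 0, 0]},
    {"offset": [3.0, 0, 0], "delta_rot": [0, 0, 0]}
  ]
}}

```text
time_s: 3.32
ee_pos: [0.5174, -0.2219, 0.1065]
orientation: [0.705, -0.059, 0.704, 0.059]
wrist_force: [-0.7, 0.5, -0.0]
finger_gap: 0.862
```

```bash
python3 - <<'E'
from h import *
go([.5168,-.2245,.026],CY-np.pi/2)
f=grab('wrist','wrist4')
E
```

```text
t 3.32 pos [ 0.5174 -0.2219  0.1065] F [-0.7  0.5 -0. ] gap 80.1
 tool-frame offset cm [ 8.05 -0.25 -0.11] rotvec [ 0.005  0.001 -0.   ]
```

View pics/wrist4.png

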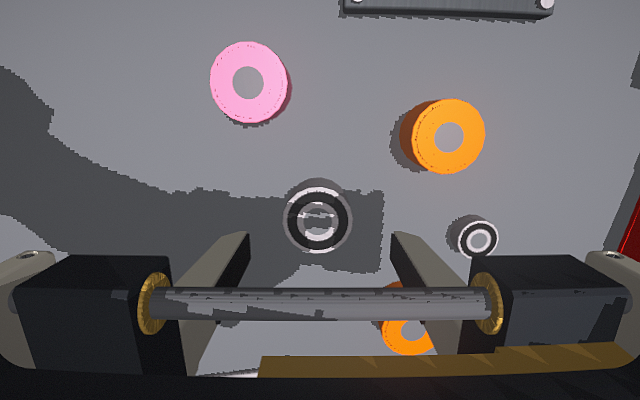

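The bearing, at u≈318, is centred between the fingers, whose midpoint is u≈320. I'm descending and gripping.

Emit:
{"name": "play_rows", "arguments": {
  "series": [
    {"offset": [2.5, -0.1, -0.1], "delta_rot": [0, 0, 0]},
    {"offset": [2.5, 0, 0], "delta_rot": [0, 0, 0]},
    {"offset": [2.0, 0, 0], "delta_rot": [0, 0, 0]},
    {"offset": [1.0, 0, 0], "delta_rot": [0, 0, 0]},
    {"offset": [0, 0, 0], "delta_rot": [0, 0, 0]}
  ]
}}

```text
time_s: 3.78
ee_pos: [0.5158, -0.223, 0.0265]
orientation: [0.704, -0.058, 0.705, 0.059]
wrist_force: [0.8, -0.5, -0.5]
finger_gap: 0.86
```

```bash
python3 - <<'E'
from h import *
go([.5168,-.2245,.026],CY-np.pi/2)
f=grab('wrist','wrist5');grab('side','side5')
import subprocess
a=cv2.imread('pics/side5.png')[200:320,220:380];cv2.imwrite('pics/side5c.png',cv2.resize(a,None,fx=4,fy=4))
E
```

```text
t 3.78 pos [ 0.5158 -0.223   0.0265] F [ 0.8 -0.5 -0.5] gap 80.0
 tool-frame offset cm [ 0.05 -0.17  0.07] rotvec [ 0.004 -0.002 -0.002]
```

View pics/wrist5.png

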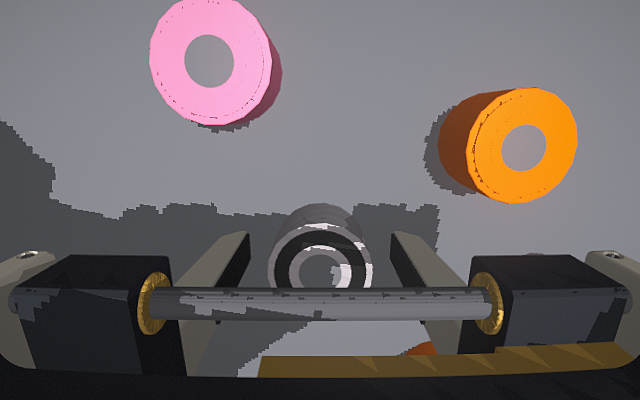

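Emit:
{"name": "play_rows", "arguments": {
  "series": [
    {"offset": [0, -0.15, 0], "delta_rot": [0, 0, 0]},
    {"offset": [0, 0, 0], "delta_rot": [0, 0, 0]}
  ]
}}

```text
time_s: 4.05
ee_pos: [0.5174, -0.226, 0.0291]
orientation: [0.705, -0.058, 0.704, 0.058]
wrist_force: [0.3, 0.0, 0.0]
finger_gap: 0.859
```

Emit:
{"name": "play_rows", "arguments": {
  "series": [
    {"offset": [0, 0, 0], "delta_rot": [0, 0, 0]},
    {"offset": [0, 0, 0], "delta_rot": [0, 0, 0]},
    {"offset": [0, 0, 0], "delta_rot": [0, 0, 0]},
    {"offset": [0, 0, 0], "delta_rot": [0, 0, 0]},
    {"offset": [0, 0, 0], "delta_rot": [0, 0, 0]}
  ],
  "claw": 4.0,
  "grip_force": 25
}}

```text
time_s: 4.47
ee_pos: [0.5165, -0.2256, 0.0277]
orientation: [0.705, -0.058, 0.705, 0.058]
wrist_force: [-0.6, 0.7, 1.7]
finger_gap: 0.555
```

Emit:
{"name": "play_rows", "arguments": {
  "series": [
    {"offset": [0, 0, 0], "delta_rot": [0, 0, 0]},
    {"offset": [-2, 0, 0], "delta_rot": [0, 0, 0]},
    {"offset": [-2, 0, 0], "delta_rot": [0, 0, 0]},
    {"offset": [-2, 0, 0], "delta_rot": [0, 0, 0]},
    {"offset": [-3, 0, 0], "delta_rot": [0, 0, 0]}
  ]
}}

```text
time_s: 4.88
ee_pos: [0.5153, -0.2251, 0.1169]
orientation: [0.704, -0.057, 0.706, 0.058]
wrist_force: [0.7, 0.3, -3.1]
finger_gap: 0.561
```

```bash
python3 - <<'E'
from h import *
go(np.r_[W(-.012,0),.2],CY-np.pi/2)
f=grab('wrist','wrist6')
E
```

```text
t 4.88 pos [ 0.5153 -0.2251  0.1169] F [ 0.7  0.3 -3.1] gap 52.2
 tool-frame offset cm [-8.29 29.11  9.31] rotvec [ 0.003 -0.003 -0.002]
```

View pics/wrist6.png

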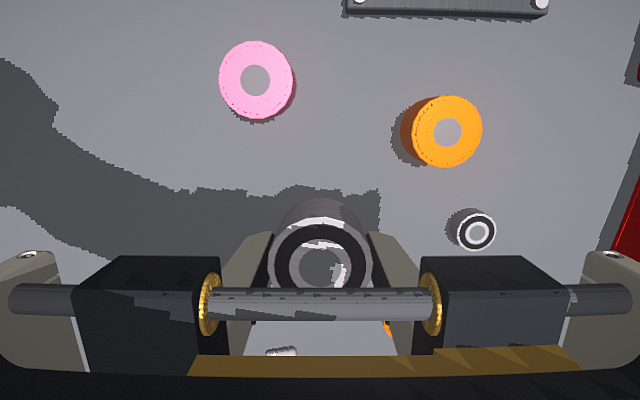

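The bearing is held with a 52.2 mm gap. I'm carrying it to the clamp.

Emit:
{"name": "play_rows", "arguments": {
  "series": [
    {"offset": [-2.5, 2, 1], "delta_rot": [0, 0, 0]},
    {"offset": [-2.0, 3, 1], "delta_rot": [0, 0, 0]},
    {"offset": [-1.5, 3.5, 1], "delta_rot": [0, 0, 0]},
    {"offset": [0, 3.5, 1.2], "delta_rot": [0, 0, 0]},
    {"offset": [0, 3.5, 1.2], "delta_rot": [0, 0, 0]}
  ]
}}

```text
time_s: 5.35
ee_pos: [0.5447, -0.0624, 0.1785]
orientation: [0.705, -0.058, 0.704, 0.058]
wrist_force: [0.5, -0.7, -3.7]
finger_gap: 0.553
```

Emit:
{"name": "play_rows", "arguments": {
  "series": [
    {"offset": [0, 3.5, 1], "delta_rot": [0, 0, 0]},
    {"offset": [0, 3.5, 1], "delta_rot": [0, 0, 0]},
    {"offset": [0, 3, 1], "delta_rot": [0, 0, 0]},
    {"offset": [0, 2, 0.5], "delta_rot": [0, 0, 0]},
    {"offset": [0, 0, 0], "delta_rot": [0, 0, 0]}
  ]
}}

```text
time_s: 5.77
ee_pos: [0.5594, 0.0662, 0.1768]
orientation: [0.704, -0.06, 0.705, 0.061]
wrist_force: [-0.2, -0.1, -2.9]
finger_gap: 0.554
```

```bash
python3 - <<'E'
from h import *
import pickle
go(np.r_[W(-.012,0),.045],CY-np.pi/2)
f=grab('wrist','wrist7');pickle.dump(f,open('wrist7.pkl','wb'))
E
```

```text
t 5.77 pos [0.5594 0.0662 0.1768] F [-0.2 -0.1 -2.9] gap 51.6
 tool-frame offset cm [13.19  1.05  0.25] rotvec [ 0.01  -0.001 -0.002]
```

View pics/wrist7.png

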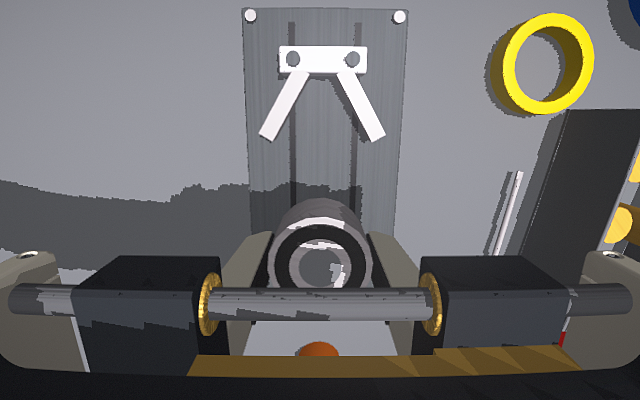

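Wrist view: the vee rails have their tips at about (270,137) and (375,137), and the far bolts are at (250,16) and (400,17). I'll measure the vee and the clamp axis.

```bash
python3 - <<'E'
from h import *
import pickle
f=pickle.load(open('wrist7.pkl','rb'))
bl=onz(f,250,16,.017);br=onz(f,400,17,.017)
print('bolts',C(bl),C(br),np.degrees(np.arctan2(*(br-bl)[1::-1])))
# plate edges at z .015, row 180
P=cloud(f);z=P[...,2]
for v in(100,150,180):
    r=np.where((np.abs(P[v,:,2]-.015)<.004)&(np.abs(P[v,:,0]-.55)<.12))[0];print(v,r.min(),r.max(),C(onz(f,r.min(),v,.015)),C(onz(f,r.max(),v,.015)))
for v in (400,): pass
cq=C(P)
m=(np.abs(z-.039)<.005)&(np.abs(cq[...,0]-.08)<.08)&(np.abs(cq[...,1])<.07)
cv2.imwrite('pics/m7.png',cv2.resize((m*255).astype(np.uint8)[30:160,220:420],None,fx=4,fy=4,interpolation=0))
cv2.imwrite('pics/c7.png',cv2.resize(f['color'][30:160,240:400],None,fx=5,fy=5,interpolation=cv2.INTER_CUBIC)[:,:,::-1])
Q=cq[m];print(len(Q),np.median(z[m]))
# per x-slice inner and outer edges
for x in np.arange(.03,.12,.006):
    s=Q[np.abs(Q[:,0]-x)<.003]
    if len(s)<5: continue
    y=np.sort(s[:,1]);mid=(y.max()+y.min())/2;l=y[y<mid];h=y[y>mid]
    print(round(x,3),'low',l.min().round(4),l.max().round(4),'high',h.min().round(4),h.max().round(4))
E
```

```text
bolts [0.13452919 0.06473474] [ 0.1351055  -0.06906347] 9.496789816857042
100 245 402 [0.0620045 0.0725467] [ 0.06349422 -0.07593296]
150 248 399 [0.01485589 0.07173998] [ 0.01632738 -0.07629029]
180 249 396 [-0.01510752  0.07212688] [-0.01365228 -0.07540777]
4568 0.0395234758096733
0.03 low -0.0557 -0.041 high 0.0401 0.0548
0.036 low -0.0567 -0.0376 high 0.0363 0.0554
0.042 low -0.0526 -0.0339 high 0.0333 0.0508
0.048 low -0.0486 -0.0301 high 0.029 0.048
0.054 low -0.0457 -0.0267 high 0.0261 0.0444
0.06 low -0.0419 -0.0231 high 0.0233 0.0409
0.066 low -0.0385 -0.0201 high 0.0198 0.038
0.072 low -0.0354 -0.0163 high 0.0164 0.0345
0.078 low -0.032 -0.0129 high 0.0131 0.031
0.084 low -0.0376 -0.0007 high 0.0001 0.0369
0.09 low -0.0374 -0.0006 high 0.0002 0.037
0.096 low -0.038 -0.0006 high -0.0006 0.0368
0.102 low -0.038 -0.0013 high -0.0005 0.0367
0.108 low -0.036 -0.0022 high 0.0004 0.0357
```

View pics/c7.png

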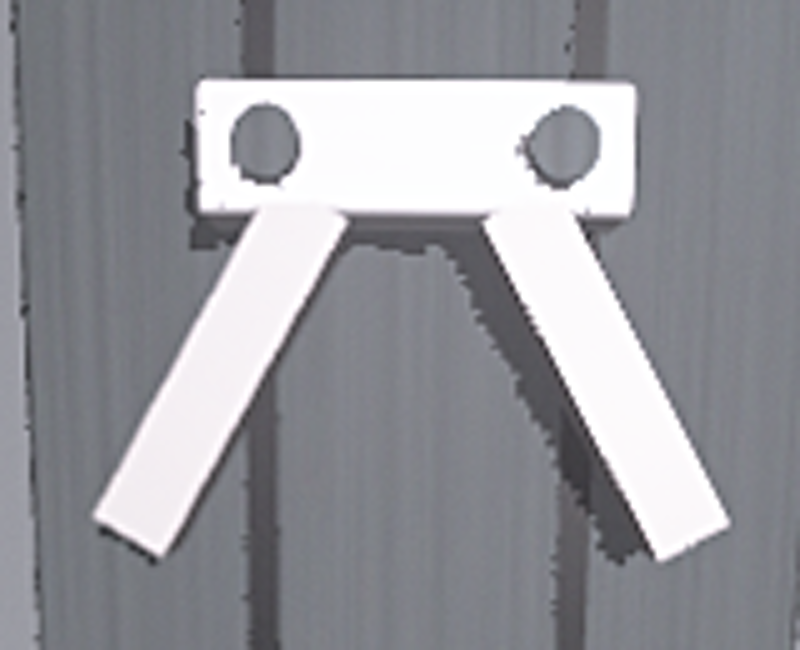

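Vee in the clamp frame: inner half-width is 30 mm at x≈0.050, so the seated centre is about x=+50 mm and y≈0. I'm lowering to the spot.

Emit:
{"name": "play_rows", "arguments": {
  "series": [
    {"offset": [3, 0.5, 0.2], "delta_rot": [0, 0, 0]},
    {"offset": [3, 0.5, 0.1], "delta_rot": [0, 0, 0]},
    {"offset": [3, 0, 0], "delta_rot": [0, 0, 0]},
    {"offset": [2, 0, 0], "delta_rot": [0, 0, 0]},
    {"offset": [0.5, 0, 0], "delta_rot": [0, 0, 0]}
  ]
}}

```text
time_s: 6.23
ee_pos: [0.5589, 0.0689, 0.0596]
orientation: [0.703, -0.058, 0.706, 0.057]
wrist_force: [-0.0, -0.2, -2.6]
finger_gap: 0.556
```

Emit:
{"name": "play_rows", "arguments": {
  "series": [
    {"offset": [0, 0, 0], "delta_rot": [0, 0, 0]},
    {"offset": [0, 0, 0], "delta_rot": [0, 0, 0]}
  ]
}}

```text
time_s: 6.4
ee_pos: [0.561, 0.0695, 0.0632]
orientation: [0.705, -0.058, 0.705, 0.057]
wrist_force: [0.1, 0.3, -2.1]
finger_gap: 0.557
```

```bash
python3 - <<'E'
from h import *
import pickle
go(np.r_[W(-.012,-.001),.043],CY-np.pi/2)
s=get_state();print(C(s['ee_pos']))
f=grab('side','side8');a=f['color'][130:240,230:370]
cv2.imwrite('pics/side8c.png',cv2.resize(a,None,fx=5,fy=5,interpolation=cv2.INTER_CUBIC)[:,:,::-1])
f=grab('scene');a=f['color'][170:260,280:420]
cv2.imwrite('pics/scene8c.png',cv2.resize(a,None,fx=5,fy=5,interpolation=cv2.INTER_CUBIC)[:,:,::-1])
E
```

```text
t 6.4 pos [0.561  0.0695 0.0632] F [ 0.1  0.3 -2.1] gap 51.8
 tool-frame offset cm [2.02 0.78 0.12] rotvec [0.001 0.    0.   ]
[-0.01977478  0.00016902]
```

View pics/scene8c.png

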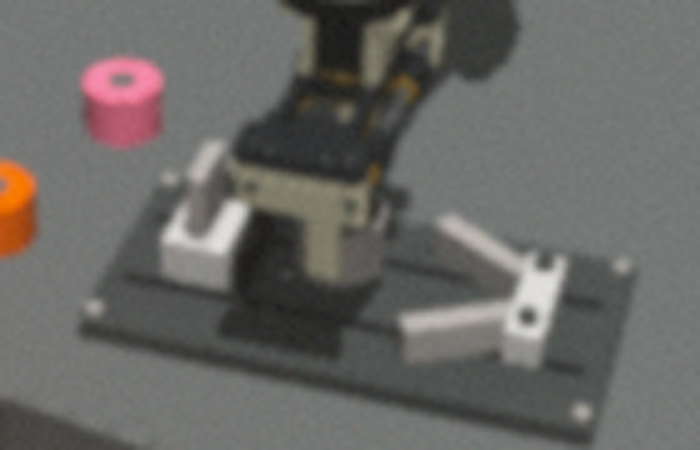

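Emit:
{"name": "play_rows", "arguments": {
  "series": [
    {"offset": [0.6, 0.4, 0.1], "delta_rot": [0, 0, 0]},
    {"offset": [0.6, 0.4, 0], "delta_rot": [0, 0, 0]},
    {"offset": [0.4, 0, 0], "delta_rot": [0, 0, 0]},
    {"offset": [0.2, 0, 0], "delta_rot": [0, 0, 0]},
    {"offset": [0, 0, 0], "delta_rot": [0, 0, 0]}
  ]
}}

```text
time_s: 6.92
ee_pos: [0.5601, 0.0788, 0.0441]
orientation: [0.704, -0.058, 0.705, 0.058]
wrist_force: [-0.3, 0.2, -2.1]
finger_gap: 0.554
```

```bash
python3 - <<'E'
from h import *
go(np.r_[W(-.012,-.001),.043],CY-np.pi/2)
s=get_state();print(C(s['ee_pos']))
f=grab('side','side8');a=f['color'][130:240,230:370]
f=grab('scene');a=f['color'][190:250,310:400]
cv2.imwrite('pics/scene9c.png',cv2.resize(a,None,fx=8,fy=8,interpolation=cv2.INTER_CUBIC)[:,:,::-1])
E
```

```text
t 6.92 pos [0.5601 0.0788 0.0441] F [-0.3  0.2 -2.1] gap 51.6
 tool-frame offset cm [ 0.11 -0.16  0.06] rotvec [ 0.003 -0.001  0.   ]
[-0.01044563 -0.00041752]
```

View pics/scene9c.png

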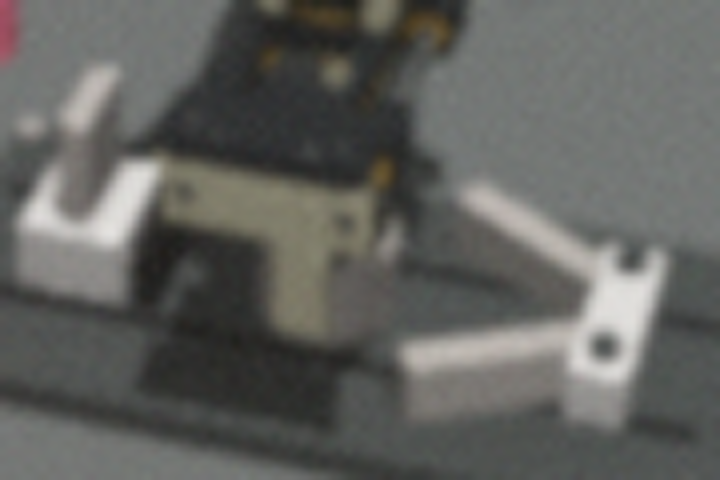

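Still not in contact, since the force still shows the part's weight. I'm lowering in 0.5 mm steps until the weight comes off.

Emit:
{"name": "play_rows", "arguments": {
  "series": [
    {"offset": [0.05, 0, 0], "delta_rot": [0, 0, 0]},
    {"offset": [0.05, 0, 0], "delta_rot": [0, 0, 0]},
    {"offset": [0, 0, 0], "delta_rot": [0, 0, 0]}
  ]
}}

```text
time_s: 7.27
ee_pos: [0.5605, 0.0785, 0.0437]
orientation: [0.705, -0.058, 0.705, 0.058]
wrist_force: [-0.2, -0.1, -1.9]
finger_gap: 0.554
```

Emit:
{"name": "play_rows", "arguments": {
  "series": [
    {"offset": [0.05, 0, 0], "delta_rot": [0, 0, 0]},
    {"offset": [0, 0, 0], "delta_rot": [0, 0, 0]}
  ]
}}

```text
time_s: 7.43
ee_pos: [0.5605, 0.0786, 0.0431]
orientation: [0.705, -0.058, 0.705, 0.058]
wrist_force: [0.4, -0.4, -2.5]
finger_gap: 0.553
```

Emit:
{"name": "play_rows", "arguments": {
  "series": [
    {"offset": [0.05, 0, 0], "delta_rot": [0, 0, 0]},
    {"offset": [0.05, 0, 0], "delta_rot": [0, 0, 0]},
    {"offset": [0, 0, 0], "delta_rot": [0, 0, 0]}
  ]
}}

```text
time_s: 7.68
ee_pos: [0.5606, 0.0786, 0.0427]
orientation: [0.705, -0.058, 0.705, 0.058]
wrist_force: [-1.7, -0.5, 5.5]
finger_gap: 0.554
```

Emit:
{"name": "play_rows", "arguments": {
  "series": [
    {"offset": [0.05, 0, 0], "delta_rot": [0, 0, 0]},
    {"offset": [0, 0, 0], "delta_rot": [0, 0, 0]}
  ]
}}

```text
time_s: 7.85
ee_pos: [0.5607, 0.0787, 0.0427]
orientation: [0.705, -0.058, 0.704, 0.058]
wrist_force: [-2.1, -0.2, 11.7]
finger_gap: 0.552
```

The bearing is down on the plate. I'll ease off slightly and open.

Emit:
{"name": "play_rows", "arguments": {
  "series": [
    {"offset": [-0.07, 0, 0], "delta_rot": [0, 0, 0]},
    {"offset": [0, 0, 0], "delta_rot": [0, 0, 0]}
  ]
}}

```text
time_s: 8.02
ee_pos: [0.5606, 0.0787, 0.0427]
orientation: [0.705, -0.058, 0.705, 0.058]
wrist_force: [-2.0, 0.9, 6.9]
finger_gap: 0.553
```

Emit:
{"name": "play_rows", "arguments": {
  "series": [
    {"offset": [0, 0, 0], "delta_rot": [0, 0, 0]},
    {"offset": [0, 0, 0], "delta_rot": [0, 0, 0]},
    {"offset": [0, 0, 0], "delta_rot": [0, 0, 0]},
    {"offset": [0, 0, 0], "delta_rot": [0, 0, 0]},
    {"offset": [0, 0, 0], "delta_rot": [0, 0, 0]}
  ],
  "claw": 7.5
}}

```text
time_s: 8.43
ee_pos: [0.5604, 0.0787, 0.0422]
orientation: [0.705, -0.058, 0.705, 0.058]
wrist_force: [0.5, -0.4, 0.9]
finger_gap: 0.798
```

```bash
python3 - <<'E'
from h import *
go(np.r_[W(-.012,-.001),.2],CY-np.pi/2)
f=grab('wrist','wrist10')
E
```

```text
t 8.43 pos [0.5604 0.0787 0.0422] F [ 0.5 -0.4  0.9] gap 74.3
 tool-frame offset cm [-15.78  -0.14   0.02] rotvec [ 0.003 -0.     0.   ]
```

View pics/wrist10.png

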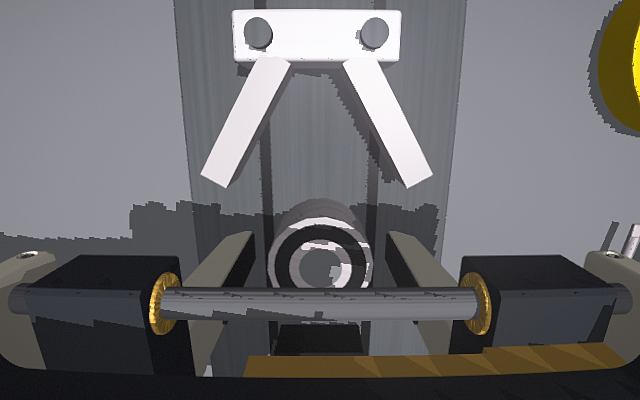

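The bearing stands free, with its top at (320,270) between the open fingers, and the vee beyond is clear. I'll rise straight up, then turn 90° above the lug.

Emit:
{"name": "play_rows", "arguments": {
  "series": [
    {"offset": [-2, 0, 0], "delta_rot": [0, 0, 0]},
    {"offset": [-3, 0, 0], "delta_rot": [0, 0, 0]},
    {"offset": [-3.5, 0, 0], "delta_rot": [0, 0, 0]},
    {"offset": [-3.5, 0, 0], "delta_rot": [0, 0, 0]},
    {"offset": [-3.5, 0, 0], "delta_rot": [0, 0, 0]}
  ]
}}

```text
time_s: 8.9
ee_pos: [0.56, 0.0784, 0.1988]
orientation: [0.704, -0.058, 0.705, 0.058]
wrist_force: [1.3, 0.8, -0.2]
finger_gap: 0.807
```

```bash
python3 - <<'E'
from h import *
import pickle
go(np.r_[W(-.097,-.001),.18],CY)
print(get_state()['joints'].round(2))
for n in('side','scene','wrist'):
    f=grab(n,n+'11');pickle.dump(f,open(n+'11.pkl','wb'))
    P=cloud(f);c=C(P);z=P[...,2]
    m=(np.abs(z-.087)<.006)&(np.abs(c[...,0]+.095)<.03)&(np.abs(c[...,1])<.04)
    if m.sum()>5: print(n,'lugtop',c[m].mean(0),c[m].min(0),c[m].max(0),np.median(z[m]),m.sum())
    m=(np.abs(z-.051)<.004)&(np.abs(c[...,0]+.01)<.035)&(np.abs(c[...,1])<.04)
    if m.sum()>5: print(n,'bearing',c[m].mean(0),cv2.minEnclosingCircle(c[m].astype(np.float32)*1000),m.sum())
E
```

```text
t 8.9 pos [0.56   0.0784 0.1988] F [ 1.3  0.8 -0.2] gap 75.0
 tool-frame offset cm [ 1.88 -8.63  0.05] rotvec [-1.568e+00 -1.000e-03 -0.000e+00]
[-0.52  0.49  0.41  2.02 -0.3   0.69  0.24]
side lugtop [-0.1041394  0.0029639] [-0.11032745 -0.01726439] [-0.09571907  0.02229086] 0.08832933373509388 75
side bearing [-0.0122601   0.00217171] ((-10.780770301818848, 2.841707468032837), 27.561979293823242) 192
scene lugtop [-0.09907439 -0.00494104] [-0.10560721 -0.02368943] [-0.09387302  0.01756885] 0.08957887582606083 47
scene bearing [-0.0085436  -0.00497245] ((-9.254093170166016, -2.532280921936035), 26.99648666381836) 167
wrist lugtop [-0.09634574 -0.00123051] [-0.09753064 -0.02112278] [-0.09528844  0.01783714] 0.08375977009692981 125
wrist bearing [-0.00992597 -0.00188237] ((-10.687491416931152, -1.8041229248046875), 25.878496170043945) 2132
```

View pics/side11.png

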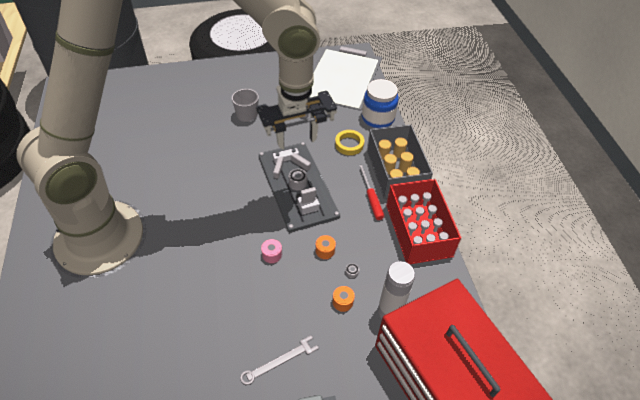

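Bearing top centre is at clamp (-10.5,-1.8) mm in the wrist view. The lug's front face is at -96 mm, so its centre is at about -102 mm. I'm moving over it and turning.

Emit:
{"name": "play_rows", "arguments": {
  "series": [
    {"offset": [0, -3, 0], "delta_rot": [0, 0, 0]},
    {"offset": [0, -3, 0], "delta_rot": [0, 0, 0]},
    {"offset": [0, -3, 0], "delta_rot": [0.12, 0, 0]},
    {"offset": [0, 0, 0], "delta_rot": [0.12, 0, 0]},
    {"offset": [0, 0, 0], "delta_rot": [0.12, 0, 0]}
  ],
  "claw": 5.0
}}

```text
time_s: 9.47
ee_pos: [0.5746, -0.0127, 0.1961]
orientation: [0.703, 0.072, 0.704, -0.073]
wrist_force: [0.7, 0.9, 0.8]
finger_gap: 0.547
```

Emit:
{"name": "play_rows", "arguments": {
  "series": [
    {"offset": [0, 0, 0], "delta_rot": [0.12, 0, 0]},
    {"offset": [0, 0, 0], "delta_rot": [0.12, 0, 0]},
    {"offset": [0, 0, 0], "delta_rot": [0.12, 0, 0]},
    {"offset": [0, 0, 0], "delta_rot": [0.12, 0, 0]},
    {"offset": [0, 0, 0], "delta_rot": [0.12, 0, 0]}
  ]
}}

```text
time_s: 9.88
ee_pos: [0.5744, -0.0101, 0.1958]
orientation: [0.65, 0.276, 0.652, -0.276]
wrist_force: [-0.1, 0.0, -0.1]
finger_gap: 0.54
```

Emit:
{"name": "play_rows", "arguments": {
  "series": [
    {"offset": [0, 0, 0], "delta_rot": [0.12, 0, 0]},
    {"offset": [0, 0, 0], "delta_rot": [0.12, 0, 0]},
    {"offset": [0, 0, 0], "delta_rot": [0.12, 0, 0]},
    {"offset": [0, 0, 0], "delta_rot": [0.12, 0, 0]},
    {"offset": [0, 0, 0], "delta_rot": [0, 0, 0]}
  ]
}}

```text
time_s: 10.3
ee_pos: [0.5744, -0.0099, 0.1956]
orientation: [0.566, 0.422, 0.567, -0.424]
wrist_force: [0.1, 0.4, 0.8]
finger_gap: 0.537
```

```bash
python3 - <<'E'
from h import *
import pickle
go(np.r_[W(-.102,-.001),.15],CY+np.pi)
print(get_state()['joints'].round(2))
f=grab('wrist','wrist12');pickle.dump(f,open('wrist12.pkl','wb'))
P=cloud(f);c=C(P);z=P[...,2]
m=(np.abs(z-.09)<.004)&(np.abs(c[...,0]+.095)<.03)&(np.abs(c[...,1])<.04)
print('lugtop',c[m].mean(0),c[m].min(0),c[m].max(0),np.median(z[m]),m.sum())
E
```

```text
t 10.3 pos [ 0.5744 -0.0099  0.1956] F [0.1 0.4 0.8] gap 49.9
 tool-frame offset cm [4.56 0.06 0.18] rotvec [0.128 0.001 0.003]
[-0.62  0.6   0.83  2.02 -0.63  0.79 -0.7 ]
lugtop [-0.10179316 -0.00325548] [-0.10791173 -0.02219771] [-0.09587619  0.01750815] 0.090288819632356 658
```

View pics/wrist12.png

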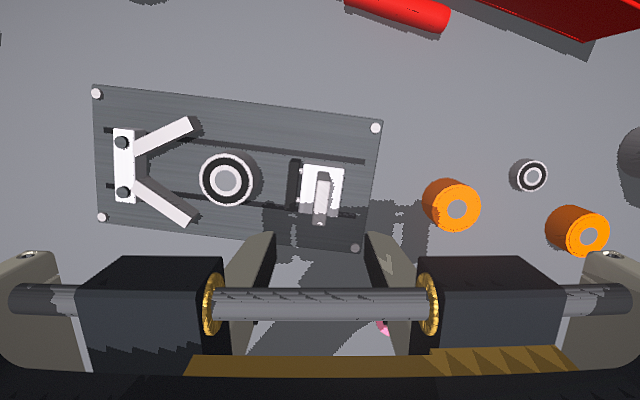

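Wrist view: the lug top is at about (321,190), between the fingers' columns, and measures clamp (-101.8,-2.7) mm. I'm finishing the turn and descending to pinch.

Emit:
{"name": "play_rows", "arguments": {
  "series": [
    {"offset": [0, 0, 0.1], "delta_rot": [0.065, 0, 0]},
    {"offset": [0, 0, 0.1], "delta_rot": [0.063, 0, 0]},
    {"offset": [2.5, 0.1, 0], "delta_rot": [0, 0, 0]},
    {"offset": [2.5, 0, 0], "delta_rot": [0, 0, 0]},
    {"offset": [0, 0, 0], "delta_rot": [0, 0, 0]}
  ]
}}

```text
time_s: 10.77
ee_pos: [0.5745, -0.0113, 0.1435]
orientation: [0.539, 0.454, 0.542, -0.457]
wrist_force: [-0.3, 0.2, 0.2]
finger_gap: 0.537
```

```bash
python3 - <<'E'
from h import *
import pickle
go(np.r_[W(-.102,-.002),.08],CY+np.pi)
f=grab('wrist','wrist13');pickle.dump(f,open('wrist13.pkl','wb'))
P=cloud(f);c=C(P);z=P[...,2]
m=(np.abs(z-.09)<.004)&(np.abs(c[...,0]+.095)<.03)&(np.abs(c[...,1])<.04)
print('lugtop',c[m].mean(0),c[m].min(0),c[m].max(0),np.median(z[m]),m.sum())
E
```

```text
t 10.77 pos [ 0.5745 -0.0113  0.1435] F [-0.3  0.2  0.2] gap 49.9
 tool-frame offset cm [6.35 0.22 0.04] rotvec [ 0.01  -0.001  0.006]
lugtop [-0.10184959 -0.00327243] [-0.10798231 -0.02230182] [-0.09594262  0.01745353] 0.0903449975557994 1004
```

View pics/wrist13.png

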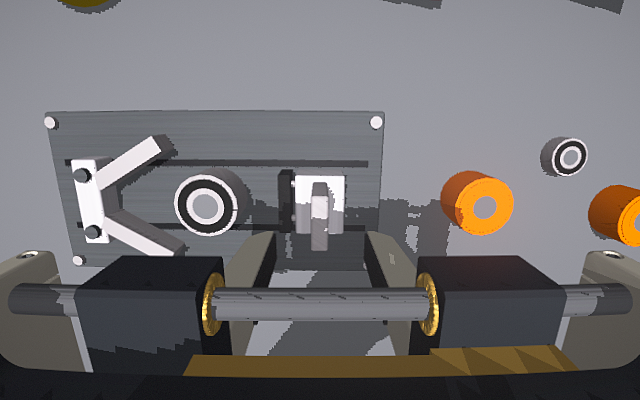

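Emit:
{"name": "play_rows", "arguments": {
  "series": [
    {"offset": [2.0, 0.1, 0], "delta_rot": [0, 0, 0]},
    {"offset": [2.0, 0.1, 0], "delta_rot": [0, 0, 0]},
    {"offset": [1.5, 0, 0], "delta_rot": [0, 0, 0]},
    {"offset": [0.8, 0, 0], "delta_rot": [0, 0, 0]},
    {"offset": [0, 0, 0], "delta_rot": [0, 0, 0]}
  ]
}}

```text
time_s: 11.23
ee_pos: [0.5783, -0.0117, 0.0839]
orientation: [0.54, 0.456, 0.541, -0.457]
wrist_force: [-0.4, 0.4, -0.4]
finger_gap: 0.534
```

Emit:
{"name": "play_rows", "arguments": {
  "series": [
    {"offset": [0, 0, 0], "delta_rot": [0, 0, 0]},
    {"offset": [0, 0, 0], "delta_rot": [0, 0, 0]},
    {"offset": [0, 0, 0], "delta_rot": [0, 0, 0]},
    {"offset": [0, 0, 0], "delta_rot": [0, 0, 0]},
    {"offset": [0, 0, 0], "delta_rot": [0, 0, 0]}
  ],
  "claw": 0.5,
  "grip_force": 30
}}

```text
time_s: 11.65
ee_pos: [0.5789, -0.0115, 0.0849]
orientation: [0.54, 0.457, 0.54, -0.456]
wrist_force: [-0.4, 0.8, 0.3]
finger_gap: 0.23
```

Emit:
{"name": "play_rows", "arguments": {
  "series": [
    {"offset": [0, 0, 0], "delta_rot": [0, 0, 0]},
    {"offset": [0, 0, 0], "delta_rot": [0, 0, 0]},
    {"offset": [0, 0, 0], "delta_rot": [0, 0, 0]}
  ]
}}

```text
time_s: 11.9
ee_pos: [0.5786, -0.0106, 0.0846]
orientation: [0.54, 0.457, 0.54, -0.456]
wrist_force: [-1.3, 4.1, 5.5]
finger_gap: 0.127
```

```bash
cat >> h.py <<'E'
def st():
    s=get_state();c=C(s['ee_pos']);F=s['wrist_force'];print('t',round(s['time_s'],2),'clamp',(c*1000).round(2),'z',s['ee_pos'][2].round(4),'Fx,Fy,Fz',np.round([F[:2]@cx,F[:2]@cy,F[2]],1),'gap',round(s['finger_gap']*93,1))
E
python3 - <<'E'
from h import *
st();go(np.r_[W(-.102,-.002),.08],CY+np.pi)
f=grab('wrist','wrist14')
E
```

```text
t 11.9 clamp [-101.62   -4.36] z 0.0846 Fx,Fy,Fz [4.2 0.6 5.5] gap 11.8
t 11.9 pos [ 0.5786 -0.0106  0.0846] F [-1.3  4.1  5.5] gap 11.8
 tool-frame offset cm [ 0.46 -0.24  0.04] rotvec [ 0.006 -0.002 -0.   ]
```

View pics/wrist14.png

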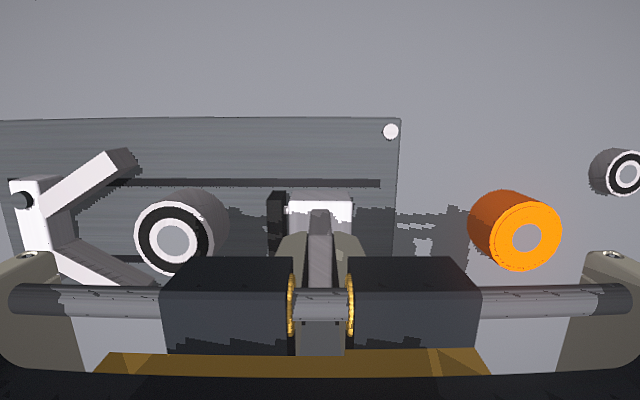

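Pinched, with an 11.8 mm gap on the 12 mm lug. I'm pushing the jaw toward the vee slowly and watching the force. Tool -z is clamp +x.

Emit:
{"name": "play_rows", "arguments": {
  "series": [
    {"offset": [0, 0, -0.3], "delta_rot": [0, 0, 0]},
    {"offset": [0, 0, -0.4], "delta_rot": [0, 0, 0]},
    {"offset": [0, 0, -0.5], "delta_rot": [0, 0, 0]},
    {"offset": [0, 0, -0.5], "delta_rot": [0, 0, 0]},
    {"offset": [0, 0, -0.5], "delta_rot": [0, 0, 0]}
  ]
}}

```text
time_s: 12.37
ee_pos: [0.5758, 0.0065, 0.0847]
orientation: [0.541, 0.457, 0.537, -0.458]
wrist_force: [1.9, -11.1, -3.3]
finger_gap: 0.129
```

```bash
python3 -c "
from h import *
st()"
```

```text
t 12.37 clamp [-84.28  -4.31] z 0.0847 Fx,Fy,Fz [-11.3  -0.1  -3.3] gap 12.0
```

Emit:
{"name": "play_rows", "arguments": {
  "series": [
    {"offset": [0, 0, -0.3], "delta_rot": [0, 0, 0]},
    {"offset": [0, 0, -0.2], "delta_rot": [0, 0, 0]},
    {"offset": [0, 0, -0.2], "delta_rot": [0, 0, 0]},
    {"offset": [0, 0, -0.2], "delta_rot": [0, 0, 0]},
    {"offset": [0, 0, -0.2], "delta_rot": [0, 0, 0]}
  ]
}}

```text
time_s: 12.78
ee_pos: [0.574, 0.0175, 0.0847]
orientation: [0.541, 0.457, 0.537, -0.458]
wrist_force: [2.2, -10.4, -2.2]
finger_gap: 0.126
```

```bash
python3 -c "
from h import *
st()"
```

```text
t 12.78 clamp [-73.1   -4.32] z 0.0847 Fx,Fy,Fz [-10.6  -0.5  -2.2] gap 11.8
```

Emit:
{"name": "play_rows", "arguments": {
  "series": [
    {"offset": [0, 0, -0.2], "delta_rot": [0, 0, 0]},
    {"offset": [0, 0, -0.2], "delta_rot": [0, 0, 0]},
    {"offset": [0, 0, -0.2], "delta_rot": [0, 0, 0]},
    {"offset": [0, 0, -0.2], "delta_rot": [0, 0, 0]},
    {"offset": [0, 0, -0.2], "delta_rot": [0, 0, 0]}
  ]
}}

```text
time_s: 13.2
ee_pos: [0.5724, 0.0272, 0.0847]
orientation: [0.541, 0.457, 0.537, -0.458]
wrist_force: [2.0, -10.4, -2.0]
finger_gap: 0.125
```

```bash
python3 -c "
from h import *
st();grab('wrist','wrist15');grab('scene','scene15')"
```

```text
t 13.2 clamp [-63.28  -4.32] z 0.0847 Fx,Fy,Fz [-10.6  -0.3  -2. ] gap 11.6
```

View pics/wrist15.png

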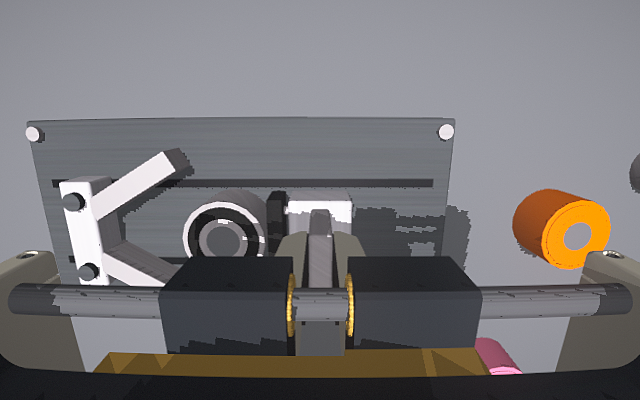

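Sliding force is steady at about 10.6 N and the bearing is moving with the pad. I'm carrying on.

Emit:
{"name": "play_rows", "arguments": {
  "series": [
    {"offset": [0, 0, -0.25], "delta_rot": [0, 0, 0]},
    {"offset": [0, 0, -0.25], "delta_rot": [0, 0, 0]},
    {"offset": [0, 0, -0.25], "delta_rot": [0, 0, 0]},
    {"offset": [0, 0, -0.25], "delta_rot": [0, 0, 0]},
    {"offset": [0, 0, -0.25], "delta_rot": [0, 0, 0]}
  ]
}}

```text
time_s: 13.72
ee_pos: [0.5704, 0.0395, 0.0847]
orientation: [0.541, 0.457, 0.537, -0.458]
wrist_force: [2.1, -11.1, -2.1]
finger_gap: 0.128
```

Emit:
{"name": "play_rows", "arguments": {
  "series": [
    {"offset": [0, 0, -0.25], "delta_rot": [0, 0, 0]},
    {"offset": [0, 0, -0.25], "delta_rot": [0, 0, 0]},
    {"offset": [0, 0, -0.25], "delta_rot": [0, 0, 0]},
    {"offset": [0, 0, -0.25], "delta_rot": [0, 0, 0]},
    {"offset": [0, 0, -0.25], "delta_rot": [0, 0, 0]}
  ]
}}

```text
time_s: 14.13
ee_pos: [0.5684, 0.0519, 0.0847]
orientation: [0.541, 0.457, 0.537, -0.458]
wrist_force: [2.7, -10.3, -1.5]
finger_gap: 0.126
```

Emit:
{"name": "play_rows", "arguments": {
  "series": [
    {"offset": [0, 0, -0.2], "delta_rot": [0, 0, 0]},
    {"offset": [0, 0, -0.2], "delta_rot": [0, 0, 0]},
    {"offset": [0, 0, -0.2], "delta_rot": [0, 0, 0]},
    {"offset": [0, 0, -0.2], "delta_rot": [0, 0, 0]},
    {"offset": [0, 0, -0.2], "delta_rot": [0, 0, 0]}
  ]
}}

```text
time_s: 14.55
ee_pos: [0.5668, 0.0618, 0.0847]
orientation: [0.541, 0.457, 0.537, -0.458]
wrist_force: [2.3, -11.1, -1.7]
finger_gap: 0.127
```

```bash
python3 -c "
from h import *
import pickle
st();f=grab('wrist','wrist16');pickle.dump(f,open('wrist16.pkl','wb'));grab('scene','scene16')
P=cloud(f);c=C(P);z=P[...,2]
m=(np.abs(z-.051)<.003)&(np.abs(c[...,0]-.035)<.03)&(np.abs(c[...,1])<.035)
print(c[m].min(0),c[m].max(0),cv2.minEnclosingCircle(c[m].astype(np.float32)*1000),m.sum())
"
```

```text
t 14.55 clamp [-28.25  -4.3 ] z 0.0847 Fx,Fy,Fz [-11.3  -0.5  -1.7] gap 11.8
[ 0.00503656 -0.02823523] [0.05604687 0.00834658] ((30.182117462158203, -2.964547872543335), 26.097862243652344) 3848
```

View pics/wrist16.png

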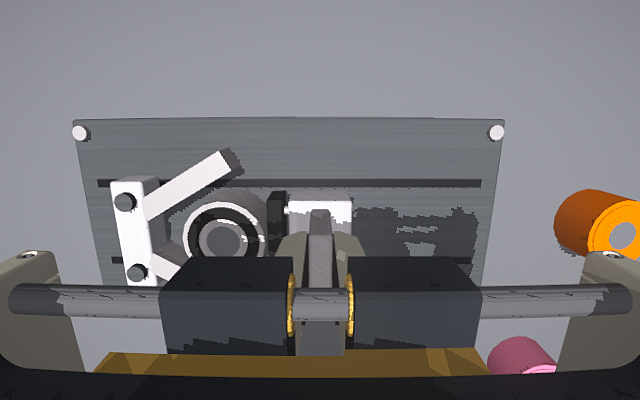

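Emit:
{"name": "play_rows", "arguments": {
  "series": [
    {"offset": [0, 0, -0.2], "delta_rot": [0, 0, 0]},
    {"offset": [0, 0, -0.2], "delta_rot": [0, 0, 0]},
    {"offset": [0, 0, -0.2], "delta_rot": [0, 0, 0]},
    {"offset": [0, 0, -0.2], "delta_rot": [0, 0, 0]},
    {"offset": [0, 0, -0.15], "delta_rot": [0, 0, 0]}
  ]
}}

```text
time_s: 15.07
ee_pos: [0.5652, 0.0713, 0.0847]
orientation: [0.541, 0.457, 0.537, -0.458]
wrist_force: [3.0, -11.4, -1.7]
finger_gap: 0.129
```

Emit:
{"name": "play_rows", "arguments": {
  "series": [
    {"offset": [0, 0, -0.1], "delta_rot": [0, 0, 0]},
    {"offset": [0, 0, -0.1], "delta_rot": [0, 0, 0]},
    {"offset": [0, 0, -0.1], "delta_rot": [0, 0, 0]}
  ]
}}

```text
time_s: 15.32
ee_pos: [0.5647, 0.0742, 0.0847]
orientation: [0.541, 0.457, 0.537, -0.458]
wrist_force: [2.5, -9.9, -1.9]
finger_gap: 0.127
```

```bash
python3 -c "
from h import *
st()"
```

```text
t 15.32 clamp [-15.72  -4.24] z 0.0847 Fx,Fy,Fz [-10.2  -0.8  -1.9] gap 11.9
```

Emit:
{"name": "play_rows", "arguments": {
  "series": [
    {"offset": [0, 0, -0.1], "delta_rot": [0, 0, 0]},
    {"offset": [0, 0, -0.1], "delta_rot": [0, 0, 0]}
  ]
}}

```text
time_s: 15.48
ee_pos: [0.5644, 0.0761, 0.0847]
orientation: [0.541, 0.457, 0.537, -0.458]
wrist_force: [3.4, -10.6, -1.8]
finger_gap: 0.123
```

```bash
python3 -c "
from h import *
st()"
```

```text
t 15.48 clamp [-13.72  -4.26] z 0.0847 Fx,Fy,Fz [-11.   -1.7  -1.8] gap 11.4
```

Emit:
{"name": "play_rows", "arguments": {
  "series": [
    {"offset": [0, 0, -0.1], "delta_rot": [0, 0, 0]},
    {"offset": [0, 0, -0.1], "delta_rot": [0, 0, 0]}
  ]
}}

```text
time_s: 15.65
ee_pos: [0.5641, 0.0781, 0.0847]
orientation: [0.541, 0.457, 0.537, -0.458]
wrist_force: [2.1, -11.2, -1.7]
finger_gap: 0.129
```

```bash
python3 -c "
from h import *
import pickle
st();f=grab('wrist','wrist17')
P=cloud(f);c=C(P);z=P[...,2]
m=(np.abs(z-.051)<.003)&(np.abs(c[...,0]-.045)<.03)&(np.abs(c[...,1])<.035)
print(c[m].min(0),c[m].max(0),cv2.minEnclosingCircle(c[m].astype(np.float32)*1000),m.sum())
"
```

```text
t 15.65 clamp [-11.72  -4.3 ] z 0.0847 Fx,Fy,Fz [-11.4  -0.2  -1.7] gap 12.0
[ 0.02088864 -0.02865113] [0.07253833 0.00804713] ((46.97086715698242, -2.7929420471191406), 26.28695297241211) 3865
```

View pics/wrist17.png

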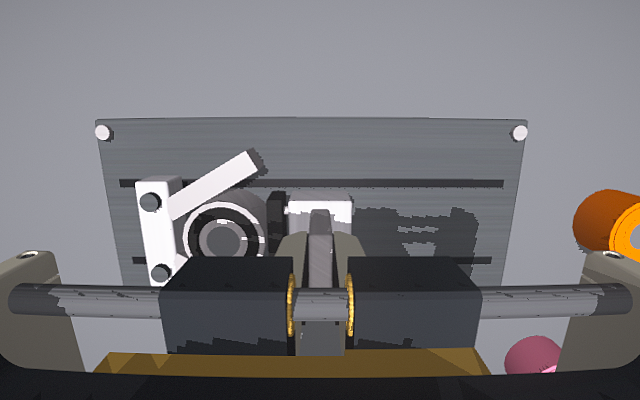

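Emit:
{"name": "play_rows", "arguments": {
  "series": [
    {"offset": [0, 0, -0.05], "delta_rot": [0, 0, 0]},
    {"offset": [0, 0, -0.05], "delta_rot": [0, 0, 0]}
  ]
}}

```text
time_s: 15.87
ee_pos: [0.5639, 0.0791, 0.0847]
orientation: [0.541, 0.457, 0.537, -0.458]
wrist_force: [2.6, -11.3, -1.9]
finger_gap: 0.126
```

Emit:
{"name": "play_rows", "arguments": {
  "series": [
    {"offset": [0, 0, -0.05], "delta_rot": [0, 0, 0]}
  ]
}}

```text
time_s: 15.95
ee_pos: [0.5639, 0.0796, 0.0847]
orientation: [0.541, 0.457, 0.537, -0.458]
wrist_force: [3.3, -10.4, -1.2]
finger_gap: 0.122
```

Emit:
{"name": "play_rows", "arguments": {
  "series": [
    {"offset": [0, 0, -0.05], "delta_rot": [0, 0, 0]}
  ]
}}

```text
time_s: 16.03
ee_pos: [0.5638, 0.0801, 0.0847]
orientation: [0.541, 0.457, 0.537, -0.458]
wrist_force: [3.5, -10.6, -2.3]
finger_gap: 0.13
```

```bash
python3 -c "
from h import *
st()"
```

```text
t 16.03 clamp [-9.75 -4.3 ] z 0.0847 Fx,Fy,Fz [-11.   -1.7  -2.3] gap 12.1
```

Emit:
{"name": "play_rows", "arguments": {
  "series": [
    {"offset": [0, 0, -0.05], "delta_rot": [0, 0, 0]}
  ]
}}

```text
time_s: 16.12
ee_pos: [0.5637, 0.0806, 0.0847]
orientation: [0.541, 0.457, 0.537, -0.458]
wrist_force: [2.6, -10.0, -2.1]
finger_gap: 0.129
```

Emit:
{"name": "play_rows", "arguments": {
  "series": [
    {"offset": [0, 0, -0.05], "delta_rot": [0, 0, 0]}
  ]
}}

```text
time_s: 16.2
ee_pos: [0.5636, 0.081, 0.0847]
orientation: [0.541, 0.457, 0.537, -0.458]
wrist_force: [2.5, -11.0, -2.1]
finger_gap: 0.129
```

Emit:
{"name": "play_rows", "arguments": {
  "series": [
    {"offset": [0, 0, -0.05], "delta_rot": [0, 0, 0]}
  ]
}}

```text
time_s: 16.28
ee_pos: [0.5636, 0.0815, 0.0847]
orientation: [0.541, 0.457, 0.537, -0.458]
wrist_force: [3.7, -10.8, -1.7]
finger_gap: 0.127
```

```bash
python3 -c "
from h import *
import pickle
st();f=grab('wrist','wrist18')
P=cloud(f);c=C(P);z=P[...,2]
m=(np.abs(z-.051)<.003)&(np.abs(c[...,0]-.045)<.03)&(np.abs(c[...,1])<.035)
print(c[m].min(0),c[m].max(0),cv2.minEnclosingCircle(c[m].astype(np.float32)*1000),m.sum())
"
```

```text
t 16.28 clamp [-8.27 -4.3 ] z 0.0847 Fx,Fy,Fz [-11.3  -1.9  -1.7] gap 11.8
[ 0.02419788 -0.02674373] [0.07498988 0.00822538] ((49.99876403808594, -0.9914215207099915), 25.934804916381836) 3640
```

The bearing is now centring along one rail (y -2.8 → -1.0 mm). I'm continuing in 0.5 mm steps.

Emit:
{"name": "play_rows", "arguments": {
  "series": [
    {"offset": [0, 0, -0.05], "delta_rot": [0, 0, 0]}
  ]
}}

```text
time_s: 16.42
ee_pos: [0.5635, 0.082, 0.0847]
orientation: [0.541, 0.457, 0.537, -0.458]
wrist_force: [3.4, -10.1, -2.0]
finger_gap: 0.128
```

Emit:
{"name": "play_rows", "arguments": {
  "series": [
    {"offset": [0, 0, -0.05], "delta_rot": [0, 0, 0]}
  ]
}}

```text
time_s: 16.5
ee_pos: [0.5634, 0.0824, 0.0847]
orientation: [0.541, 0.457, 0.537, -0.458]
wrist_force: [3.3, -11.1, -2.0]
finger_gap: 0.124
```

```bash
python3 -c "
from h import *
import pickle
st();f=grab('wrist','wrist19')
P=cloud(f);c=C(P);z=P[...,2]
m=(np.abs(z-.051)<.003)&(np.abs(c[...,0]-.045)<.03)&(np.abs(c[...,1])<.035)
print(c[m].min(0),c[m].max(0),cv2.minEnclosingCircle(c[m].astype(np.float32)*1000),m.sum())
"
```

```text
t 16.5 clamp [-7.38 -4.27] z 0.0847 Fx,Fy,Fz [-11.5  -1.5  -2. ] gap 11.6
[ 0.02471735 -0.02641559] [0.0749727  0.00852132] ((50.330814361572266, -1.1753308773040771), 25.708560943603516) 3574
```

Emit:
{"name": "play_rows", "arguments": {
  "series": [
    {"offset": [0, 0, -0.05], "delta_rot": [0, 0, 0]}
  ]
}}

```text
time_s: 16.63
ee_pos: [0.5633, 0.0827, 0.0847]
orientation: [0.541, 0.457, 0.537, -0.458]
wrist_force: [3.4, -11.8, -2.1]
finger_gap: 0.126
```

```bash
python3 -c "
from h import *
import pickle
st();f=grab('wrist','wrist19')
P=cloud(f);c=C(P);z=P[...,2]
m=(np.abs(z-.051)<.003)&(np.abs(c[...,0]-.045)<.03)&(np.abs(c[...,1])<.035)
print(c[m].min(0),c[m].max(0),cv2.minEnclosingCircle(c[m].astype(np.float32)*1000),m.sum())
"
```

```text
t 16.63 clamp [-7.07 -4.23] z 0.0847 Fx,Fy,Fz [-12.2  -1.5  -2.1] gap 11.7
[ 0.02486134 -0.02653928] [0.07499447 0.00817901] ((50.45981979370117, -1.2436308860778809), 25.832534790039062) 3574
```

The bearing has stopped at x≈50.4 mm and the force is starting to rise, so I'm compressing the pad.

Emit:
{"name": "play_rows", "arguments": {
  "series": [
    {"offset": [0, 0, -0.05], "delta_rot": [0, 0, 0]}
  ]
}}

```text
time_s: 16.77
ee_pos: [0.5633, 0.083, 0.0847]
orientation: [0.541, 0.457, 0.537, -0.458]
wrist_force: [3.6, -12.5, -3.7]
finger_gap: 0.13
```

Emit:
{"name": "play_rows", "arguments": {
  "series": [
    {"offset": [0, 0, -0.05], "delta_rot": [0, 0, 0]}
  ]
}}

```text
time_s: 16.85
ee_pos: [0.5632, 0.0832, 0.0847]
orientation: [0.541, 0.457, 0.537, -0.458]
wrist_force: [2.7, -13.6, -2.6]
finger_gap: 0.127
```

```bash
python3 -c "
from h import *
st()"
```

```text
t 16.85 clamp [-6.58 -4.24] z 0.0847 Fx,Fy,Fz [-13.8  -0.5  -2.6] gap 11.8
```

Emit:
{"name": "play_rows", "arguments": {
  "series": [
    {"offset": [0, 0, -0.05], "delta_rot": [0, 0, 0]}
  ]
}}

```text
time_s: 16.93
ee_pos: [0.5632, 0.0835, 0.0847]
orientation: [0.542, 0.457, 0.537, -0.458]
wrist_force: [4.1, -15.1, -4.2]
finger_gap: 0.127
```

Emit:
{"name": "play_rows", "arguments": {
  "series": [
    {"offset": [0, 0, -0.05], "delta_rot": [0, 0, 0]}
  ]
}}

```text
time_s: 17.02
ee_pos: [0.5632, 0.0838, 0.0846]
orientation: [0.542, 0.457, 0.536, -0.459]
wrist_force: [4.3, -14.6, -3.3]
finger_gap: 0.127
```

```bash
python3 -c "
from h import *
st()"
```

```text
t 17.02 clamp [-5.97 -4.25] z 0.0846 Fx,Fy,Fz [-15.1  -1.9  -3.3] gap 11.8
```

Emit:
{"name": "play_rows", "arguments": {
  "series": [
    {"offset": [0, 0, -0.05], "delta_rot": [0, 0, 0]}
  ]
}}

```text
time_s: 17.1
ee_pos: [0.5632, 0.084, 0.0847]
orientation: [0.542, 0.457, 0.536, -0.459]
wrist_force: [3.6, -16.6, -4.3]
finger_gap: 0.124
```

```bash
python3 -c "
from h import *
st()"
```

```text
t 17.1 clamp [-5.77 -4.29] z 0.0847 Fx,Fy,Fz [-17.   -0.9  -4.3] gap 11.5
```

Emit:
{"name": "play_rows", "arguments": {
  "series": [
    {"offset": [0, 0, 0], "delta_rot": [0, 0, 0]},
    {"offset": [0, 0, 0], "delta_rot": [0, 0, 0]}
  ]
}}

```text
time_s: 17.27
ee_pos: [0.5631, 0.084, 0.0847]
orientation: [0.542, 0.457, 0.536, -0.459]
wrist_force: [3.4, -14.6, -3.3]
finger_gap: 0.128
```

```bash
python3 -c "
from h import *
import pickle
st();f=grab('wrist','wrist20');pickle.dump(f,open('wrist20.pkl','wb'))
P=cloud(f);c=C(P);z=P[...,2]
m=(np.abs(z-.051)<.003)&(np.abs(c[...,0]-.045)<.03)&(np.abs(c[...,1])<.035)
print(c[m].min(0),c[m].max(0),cv2.minEnclosingCircle(c[m].astype(np.float32)*1000),m.sum())
cv2.imwrite('pics/c20.png',cv2.resize(f['color'][140:290,120:380],None,fx=3,fy=3,interpolation=cv2.INTER_CUBIC)[:,:,::-1])
for _ in range(3): st()
"
```

```text
t 17.27 clamp [-5.71 -4.27] z 0.0847 Fx,Fy,Fz [-14.9  -1.   -3.3] gap 11.9
[ 0.02521738 -0.02650876] [0.07498755 0.00755714] ((50.47222900390625, -1.1726934909820557), 25.782184600830078) 3562
t 17.32 clamp [-5.71 -4.3 ] z 0.0847 Fx,Fy,Fz [-16.   -1.5  -3.4] gap 11.8
t 17.32 clamp [-5.71 -4.3 ] z 0.0847 Fx,Fy,Fz [-16.   -1.5  -3.4] gap 11.8
t 17.32 clamp [-5.71 -4.3 ] z 0.0847 Fx,Fy,Fz [-16.   -1.5  -3.4] gap 11.8
```

View pics/c20.png

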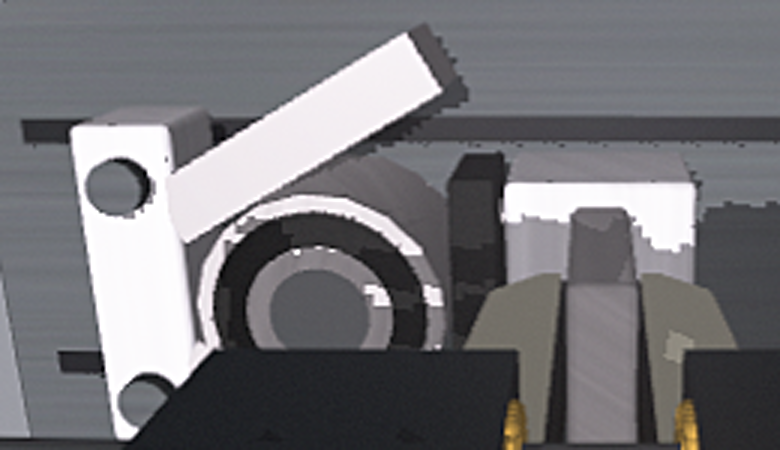

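The two estimates agree on about 2 mm of pad travel, since camera geometry gives about 2.3 mm and the force rise gives about 5–6 N. The visible rail touches the bearing. I'll unload the arm before letting go.

Emit:
{"name": "play_rows", "arguments": {
  "series": [
    {"offset": [0, 0, 0.1], "delta_rot": [0, 0, 0]},
    {"offset": [0, 0, 0.05], "delta_rot": [0, 0, 0]},
    {"offset": [0, 0, 0], "delta_rot": [0, 0, 0]}
  ]
}}

```text
time_s: 17.57
ee_pos: [0.5631, 0.084, 0.0847]
orientation: [0.541, 0.457, 0.537, -0.458]
wrist_force: [3.1, -10.2, -2.3]
finger_gap: 0.126
```

```bash
python3 -c "
from h import *
st()"
```

```text
t 17.57 clamp [-5.76 -4.27] z 0.0847 Fx,Fy,Fz [-10.5  -1.4  -2.3] gap 11.7
```

Emit:
{"name": "play_rows", "arguments": {
  "series": [
    {"offset": [0, 0, 0.1], "delta_rot": [0, 0, 0]},
    {"offset": [0, 0, 0], "delta_rot": [0, 0, 0]}
  ]
}}

```text
time_s: 17.73
ee_pos: [0.5632, 0.084, 0.0847]
orientation: [0.541, 0.457, 0.538, -0.458]
wrist_force: [2.5, -7.3, 0.3]
finger_gap: 0.128
```

```bash
python3 -c "
from h import *
st()"
```

```text
t 17.73 clamp [-5.81 -4.27] z 0.0847 Fx,Fy,Fz [-7.6 -1.3  0.3] gap 11.9
```

Emit:
{"name": "play_rows", "arguments": {
  "series": [
    {"offset": [0, 0, 0.1], "delta_rot": [0, 0, 0]},
    {"offset": [0, 0, 0.05], "delta_rot": [0, 0, 0]},
    {"offset": [0, 0, 0], "delta_rot": [0, 0, 0]}
  ]
}}

```text
time_s: 17.98
ee_pos: [0.5632, 0.0839, 0.0846]
orientation: [0.541, 0.457, 0.539, -0.457]
wrist_force: [2.1, -6.6, 1.4]
finger_gap: 0.128
```

```bash
python3 -c "
from h import *
st()"
```

```text
t 17.98 clamp [-5.89 -4.26] z 0.0846 Fx,Fy,Fz [-6.8 -1.   1.4] gap 11.9
```

Emit:
{"name": "play_rows", "arguments": {
  "series": [
    {"offset": [0, 0, 0.1], "delta_rot": [0, 0, 0]},
    {"offset": [0, 0, 0], "delta_rot": [0, 0, 0]}
  ]
}}

```text
time_s: 18.15
ee_pos: [0.5631, 0.0838, 0.0846]
orientation: [0.54, 0.457, 0.539, -0.456]
wrist_force: [1.9, -4.5, 4.2]
finger_gap: 0.129
```

```bash
python3 -c "
from h import *
st()"
```

```text
t 18.15 clamp [-5.95 -4.24] z 0.0846 Fx,Fy,Fz [-4.7 -1.1  4.2] gap 12.0
```

Emit:
{"name": "play_rows", "arguments": {
  "series": [
    {"offset": [0, 0, 0], "delta_rot": [0, 0, 0]},
    {"offset": [0, 0, 0], "delta_rot": [0, 0, 0]},
    {"offset": [0, 0, 0], "delta_rot": [0, 0, 0]},
    {"offset": [0, 0, 0], "delta_rot": [0, 0, 0]},
    {"offset": [0, 0, 0], "delta_rot": [0, 0, 0]}
  ],
  "claw": 4.5
}}

```text
time_s: 18.57
ee_pos: [0.5622, 0.0844, 0.0841]
orientation: [0.54, 0.456, 0.54, -0.457]
wrist_force: [-0.4, -0.1, -0.4]
finger_gap: 0.434
```

```bash
python3 -c "
from h import *
import pickle
st();f=grab('wrist','wrist21');pickle.dump(f,open('wrist21.pkl','wb'))
P=cloud(f);c=C(P);z=P[...,2]
m=(np.abs(z-.051)<.003)&(np.abs(c[...,0]-.045)<.03)&(np.abs(c[...,1])<.035)
print(c[m].min(0),c[m].max(0),cv2.minEnclosingCircle(c[m].astype(np.float32)*1000),m.sum())
for w in('wrist20','wrist21'):
    f=pickle.load(open(w+'.pkl','rb'));P=cloud(f);c=C(P);z=P[...,2]
    m=(np.abs(z-.045)<.0025)&(np.abs(c[...,0]+.005)<.03)&(c[...,1]<-.012)&(c[...,1]>-.03)&(f['color'].min(-1)>150)
    print(w,m.sum(),np.percentile(c[m],[1,50,99],axis=0).round(4).tolist())
"
```

```text
t 18.57 clamp [-5.18 -3.37] z 0.0841 Fx,Fy,Fz [ 0.   0.4 -0.4] gap 40.4
[ 0.02600478 -0.02639829] [0.07498579 0.01034833] ((50.950313568115234, -1.3334312438964844), 25.698081970214844) 3351
wrist20 1061 [[-0.0265, -0.0266], [-0.0078, -0.0215], [0.0126, -0.0122]]
wrist21 1157 [[-0.0261, -0.0269], [-0.0075, -0.0214], [0.0121, -0.0122]]
```

View pics/wrist21.png

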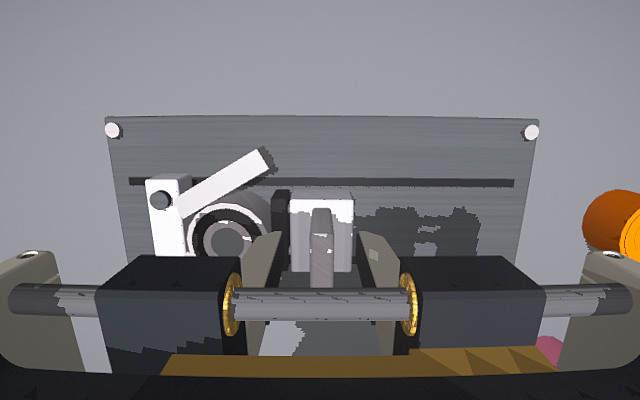

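The jaw stayed put on release. I'm raising clear to verify.

Emit:
{"name": "play_rows", "arguments": {
  "series": [
    {"offset": [-1.5, 0, 0], "delta_rot": [0, 0, 0]},
    {"offset": [-2.5, 0, 0], "delta_rot": [0, 0, 0]},
    {"offset": [-3, 0, 0], "delta_rot": [0, 0, 0]},
    {"offset": [-3, 0, 0], "delta_rot": [0, 0, 0]},
    {"offset": [-2, 0, 0], "delta_rot": [0, 0, 0]}
  ]
}}

```text
time_s: 19.03
ee_pos: [0.5628, 0.0838, 0.2066]
orientation: [0.54, 0.457, 0.54, -0.456]
wrist_force: [0.4, 0.5, -0.8]
finger_gap: 0.479
```

Emit:
{"name": "play_rows", "arguments": {
  "series": [
    {"offset": [0, -3, 0], "delta_rot": [0, 0, 0]},
    {"offset": [0, -3, 0], "delta_rot": [0, 0, 0]},
    {"offset": [0, 0, 0], "delta_rot": [0, 0, 0]},
    {"offset": [0, 0, 0], "delta_rot": [0, 0, 0]}
  ]
}}

```text
time_s: 19.37
ee_pos: [0.5021, 0.0743, 0.2046]
orientation: [0.539, 0.457, 0.54, -0.456]
wrist_force: [0.3, -0.3, 0.2]
finger_gap: 0.483
```

```bash
python3 -c "
from h import *
import pickle
st()
for n in('wrist','side','scene'):
    f=grab(n,n+'22');pickle.dump(f,open(n+'22.pkl','wb'))
f=pickle.load(open('wrist22.pkl','rb'));P=cloud(f);c=C(P);z=P[...,2]
m=(np.abs(z-.051)<.004)&(np.hypot(c[...,0]-.05,c[...,1])<.027)&(c[...,0]<.09)
print('bearing',cv2.minEnclosingCircle(c[m].astype(np.float32)*1000))
m=(np.abs(z-.09)<.004)&(np.abs(c[...,0]+.005)<.03)&(np.abs(c[...,1])<.04)
print('lug',c[m].min(0),c[m].max(0),m.sum())
"
```

```text
t 19.37 clamp [-5.53 57.5 ] z 0.2046 Fx,Fy,Fz [-0.4 -0.2  0.2] gap 44.9
bearing ((50.69340896606445, -0.6455806493759155), 25.8756046295166)
lug [-0.01274527 -0.02156033] [-0.00130518  0.01729412] 694
```

View pics/wrist22.png

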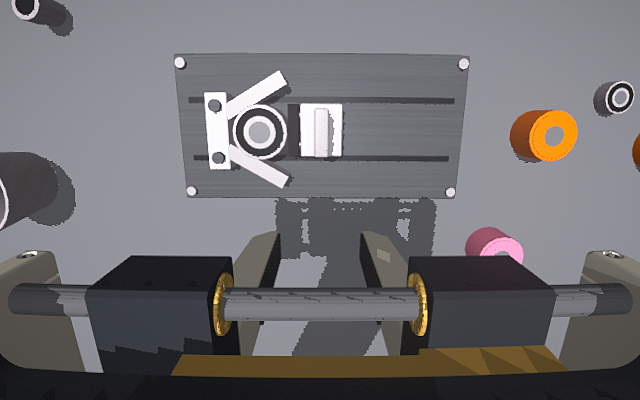

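View pics/side22.png

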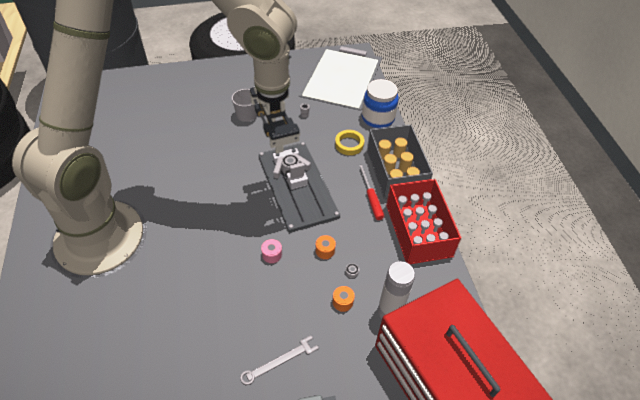

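```bash
python3 -c "
from h import *
import pickle
f=pickle.load(open('wrist22.pkl','rb'))
cv2.imwrite('pics/c22.png',cv2.resize(f['color'][65:195,195:355],None,fx=5,fy=4.6,interpolation=cv2.INTER_CUBIC)[:,:,::-1])
P=cloud(f);c=C(P);z=P[...,2]
m=(np.abs(z-.039)<.004)&(c[...,0]>.03)&(c[...,0]<.08)&(np.abs(c[...,1])<.07)&(f['color'].min(-1)>150)
Q=c[m]
for x in np.arange(.03,.08,.005):
    s=Q[np.abs(Q[:,0]-x)<.001];y=s[:,1];print(round(x,3),y[y<0].max().round(4) if (y<0).any() else None,y[y>0].min().round(4) if (y>0).any() else None)
"
```

```text
0.03 -0.0417 0.0417
0.035 -0.039 0.0387
0.04 -0.0371 0.0356
0.045 -0.0343 0.0327
0.05 -0.0316 0.0299
0.055 -0.028 0.0266
0.06 -0.0252 0.0257
0.065 -0.0234 0.0237
0.07 -0.0196 0.0207
0.075 -0.0168 0.0157
```

View pics/c22.png

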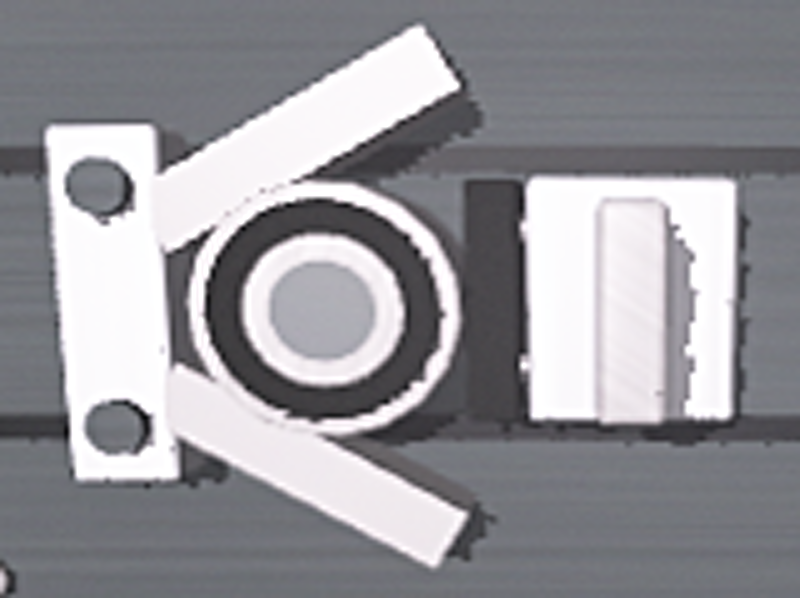

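The bearing at (323,307) in the crop touches both rails, with its centre midway between their inner faces. The pad is against it and the robot is clear, so I'm handing in.

```bash
python3 -c "
from h import *
st();print(job_done())"
```

```text
t 19.52 clamp [-5.77 55.26] z 0.2044 Fx,Fy,Fz [0.1 0.8 0.1] gap 45.0
the job is handed in; nothing more can be done
None
```

The big bearing is seated against both rails of the vee and gently clamped. The job was handed in at 19.5 s with the gripper clear of everything.

I stood the bearing on the plate at the spot and let go. Then I pinched the jaw's lug and pushed the jaw up slowly in small steps until the bearing slid home and the pad pressed in. I took the load off the arm before opening the fingers.

**Last checks:**
- **Seating:** the final wrist view shows the bearing touching both rails. Its centre is at clamp x ≈ 50.7 mm and y ≈ -0.65 mm, midway between the rail faces within about 0.2 mm, and it stopped moving as the force began to rise.
- **Clamping:** the pad-travel estimates spread a little. The camera gives about 2.3 mm of 4 mm. The push force rose about 5–6 N over the 11 N sliding force, which means about 1.7–2 mm. All are close to half-way and well off the stop.
- **Release:** comparing images just before and after opening, the jaw moved no more than about 0.3 mm, which is within measurement noise.
- **Other things:** the other bench items look unmoved in the side view; I judged that by eye and did not measure them.

The cameras disagreed by 2–3 mm on absolute positions, so I used the wrist camera and force readings for the fine work.

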